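# Ready the doughnut filler: gauge the nozzles, set the portion collar

### The job

Get the doughnut filler ready for the morning: try the go pin in the nozzles on the drying mat, stand those it goes all the way into upright in the steel pan, and put the ones it sticks in into the small yellow crate for another wash. Put the go pin back in its stand, and turn the filler's brass portion collar up its threaded rod until its top is level with the top of the red pointer. Leave the pointer and the other things on the table alone.

Things in the scene. Friction and masses are not known exactly. Their poses are not given: they have to be found in the camera images.
- nozzle_a_mid (a point): centre (27.5 mm above the foot) of a loose steel filling nozzle, 55 mm tall, 110 g, standing on the thin mat, foot at table height: flange 44 mm across, 5 mm thick, tapering by 14 mm up to a straight spout 28 mm across with a 15 mm bore, open on top. Site z points up out of the mouth. Clear, or caked hard inside (see gauge_tip); all look alike outside. May be absent
- nozzle_b_mid (a point): a filling nozzle like nozzle_a, clear or caked; this point is its centre, 27.5 mm above its foot. May be absent
- nozzle_c_mid (a point): a filling nozzle like nozzle_a, clear or caked; this point is its centre, 27.5 mm above its foot. May be absent
- nozzle_d_mid (a point): a filling nozzle like nozzle_a, clear or caked; this point is its centre, 27.5 mm above its foot. May be absent
- nozzle_e_mid (a point): a filling nozzle like nozzle_a, clear or caked; this point is its centre, 27.5 mm above its foot. May be absent
- nozzle_f_mid (a point): a filling nozzle like nozzle_a, clear or caked; this point is its centre, 27.5 mm above its foot. May be absent
- gauge_grip (a point): middle of the blue square handle (20 x 20 mm, 52 mm tall) of the loose go pin (plug gauge), 98 mm overall, 90 g, pin down in its stand. Below the handle: a flange 30 mm across, 4 mm thick, then the steel pin, 12 mm thick, 42 mm long, its last 8 mm tapering to a 6 mm nose. z points up along the handle, x and y are square to its faces
- gauge_tip (a point): the go pin's nose, its lowest point, 72 mm below gauge_grip. In a clear nozzle it goes down until the flange meets the mouth (42 mm deep); in a caked one it stops about 24 mm below the mouth
- stand_hole (a point): centre of the hole's mouth on top of the go pin's stand, a fixed white block 70 x 70 mm, 50 mm tall, with an upright through hole 20 mm wide. When home the pin hangs in it, flange resting on the block, nose 42 mm below this point, handle middle 30 mm above it
- pan_in (a point): centre of the inner floor of the fixed rectangular steel pan: outside 162 mm along its x, 265 mm along its y, walls 4 mm thick, 40 mm high above the table, floor 4 mm above the table
- crate_in (a point): centre of the inner floor of the small yellow crate, empty, fixed: outside 200 mm along its x, 300 mm along its y, walls 5 mm thick, 70 mm high above the table, floor 5 mm above the table. (Not the large bread crate full of rolls.)
- collar_top (a point): centre of the top face of the brass knurled collar (44 mm across, 18 mm high) on the filler's upright rod (16 mm thick, top 82 mm above the table, over a 12 mm base plate). Anticlockwise from above it climbs 10 mm a turn; about 0.03 N m turns it, it stays where left. It starts 4 to 14 mm below the pointer
- mark_top (a point): front end, on the top face, of the red pointer clipped to the scale bar beside the rod: 65 mm from the rod's axis, towards the filler's white housing at the right (-y); bar top 82 mm above the table. Its height shows today's portion and varies. Must not be moved
- roll: a bread roll, 88 mm across, bystander
- brush: a blue-handled nozzle brush lying down, bystander
- pencil: a yellow pencil lying down, 175 mm long, bystander
- bowl: a white bowl, bystander
Not all that is in view belongs to the job. What is shaped like the part that bears nozzle_a_mid but turquoise is not meant.

How it is judged (in metres and radians):
On the way:
1. the go pin has been let all the way down into a clear nozzle (nose at least 31.5 mm below the mouth), held by the gripper (((z of gauge_tip in the frame of nozzle_a_mid between -0.03 and -0.004 m and x of gauge_tip in the frame of nozzle_a_mid between -0.006 and 0.006 m and y of gauge_tip in the frame of nozzle_a_mid between -0.006 and 0.006 m) or (z of gauge_tip in the frame of nozzle_b_mid between -0.03 and -0.004 m and x of gauge_tip in the frame of nozzle_b_mid between -0.006 and 0.006 m and y of gauge_tip in the frame of nozzle_b_mid between -0.006 and 0.006 m) or (z of gauge_tip in the frame of nozzle_c_mid between -0.03 and -0.004 m and x of gauge_tip in the frame of nozzle_c_mid between -0.006 and 0.006 m and y of gauge_tip in the frame of nozzle_c_mid between -0.006 and 0.006 m) or (z of gauge_tip in the frame of nozzle_d_mid between -0.03 and -0.004 m and x of gauge_tip in the frame of nozzle_d_mid between -0.006 and 0.006 m and y of gauge_tip in the frame of nozzle_d_mid between -0.006 and 0.006 m) or (z of gauge_tip in the frame of nozzle_e_mid between -0.03 and -0.004 m and x of gauge_tip in the frame of nozzle_e_mid between -0.006 and 0.006 m and y of gauge_tip in the frame of nozzle_e_mid between -0.006 and 0.006 m) or (z of gauge_tip in the frame of nozzle_f_mid between -0.03 and -0.004 m and x of gauge_tip in the frame of nozzle_f_mid between -0.006 and 0.006 m and y of gauge_tip in the frame of nozzle_f_mid between -0.006 and 0.006 m)) and contact force between the fingers and gauge above 0.5 N), for 0.1 s.
At the end, for the whole second after the job is handed in: Every clear nozzle stands upright (within 0.15 rad) on the pan's floor, every caked nozzle is in the small yellow crate, all at rest; the go pin hangs upright in its stand (nose within 9 mm of the hole's axis, at least 36 mm down); the collar's top is within 2 mm of the height of the pointer's top (((x of nozzle_a_mid in the frame of pan_in between -0.075 and 0.075 m and y of nozzle_a_mid in the frame of pan_in between -0.127 and 0.127 m and z of nozzle_a_mid in the frame of pan_in between 0 and 0.04 m and angle between nozzle_a_mid's own z axis and vertical below 0.15 rad) or (x of nozzle_a_mid in the frame of crate_in between -0.093 and 0.093 m and y of nozzle_a_mid in the frame of crate_in between -0.143 and 0.143 m and z of nozzle_a_mid in the frame of crate_in between 0 and 0.05 m and distance between any of caking_1_c0, caking_2_c0 and nozzle_a_mid below 0.025 m)) and linear speed of each of nozzle_a, nozzle_b, nozzle_c, nozzle_d, nozzle_e, nozzle_f, gauge below 0.03 m/s and ((x of nozzle_b_mid in the frame of pan_in between -0.075 and 0.075 m and y of nozzle_b_mid in the frame of pan_in between -0.127 and 0.127 m and z of nozzle_b_mid in the frame of pan_in between 0 and 0.04 m and angle between nozzle_b_mid's own z axis and vertical below 0.15 rad) or (x of nozzle_b_mid in the frame of crate_in between -0.093 and 0.093 m and y of nozzle_b_mid in the frame of crate_in between -0.143 and 0.143 m and z of nozzle_b_mid in the frame of crate_in between 0 and 0.05 m and distance between any of caking_1_c0, caking_2_c0 and nozzle_b_mid below 0.025 m)) and ((x of nozzle_c_mid in the frame of pan_in between -0.075 and 0.075 m and y of nozzle_c_mid in the frame of pan_in between -0.127 and 0.127 m and z of nozzle_c_mid in the frame of pan_in between 0 and 0.04 m and angle between nozzle_c_mid's own z axis and vertical below 0.15 rad) or (x of nozzle_c_mid in the frame of crate_in between -0.093 and 0.093 m and y of nozzle_c_mid in the frame of crate_in between -0.143 and 0.143 m and z of nozzle_c_mid in the frame of crate_in between 0 and 0.05 m and distance between any of caking_1_c0, caking_2_c0 and nozzle_c_mid below 0.025 m)) and ((x of nozzle_d_mid in the frame of pan_in between -0.075 and 0.075 m and y of nozzle_d_mid in the frame of pan_in between -0.127 and 0.127 m and z of nozzle_d_mid in the frame of pan_in between 0 and 0.04 m and angle between nozzle_d_mid's own z axis and vertical below 0.15 rad) or (x of nozzle_d_mid in the frame of crate_in between -0.093 and 0.093 m and y of nozzle_d_mid in the frame of crate_in between -0.143 and 0.143 m and z of nozzle_d_mid in the frame of crate_in between 0 and 0.05 m and distance between any of caking_1_c0, caking_2_c0 and nozzle_d_mid below 0.025 m)) and ((x of nozzle_e_mid in the frame of pan_in between -0.075 and 0.075 m and y of nozzle_e_mid in the frame of pan_in between -0.127 and 0.127 m and z of nozzle_e_mid in the frame of pan_in between 0 and 0.04 m and angle between nozzle_e_mid's own z axis and vertical below 0.15 rad) or (x of nozzle_e_mid in the frame of crate_in between -0.093 and 0.093 m and y of nozzle_e_mid in the frame of crate_in between -0.143 and 0.143 m and z of nozzle_e_mid in the frame of crate_in between 0 and 0.05 m and distance between any of caking_1_c0, caking_2_c0 and nozzle_e_mid below 0.025 m)) and ((x of nozzle_f_mid in the frame of pan_in between -0.075 and 0.075 m and y of nozzle_f_mid in the frame of pan_in between -0.127 and 0.127 m and z of nozzle_f_mid in the frame of pan_in between 0 and 0.04 m and angle between nozzle_f_mid's own z axis and vertical below 0.15 rad) or (x of nozzle_f_mid in the frame of crate_in between -0.093 and 0.093 m and y of nozzle_f_mid in the frame of crate_in between -0.143 and 0.143 m and z of nozzle_f_mid in the frame of crate_in between 0 and 0.05 m and distance between any of caking_1_c0, caking_2_c0 and nozzle_f_mid below 0.025 m)) and x of caking_1_c0 in the frame of crate_in between -0.093 and 0.093 m and y of caking_1_c0 in the frame of crate_in between -0.143 and 0.143 m and z of caking_1_c0 in the frame of crate_in between 0 and 0.07 m and x of caking_2_c0 in the frame of crate_in between -0.093 and 0.093 m and y of caking_2_c0 in the frame of crate_in between -0.143 and 0.143 m and z of caking_2_c0 in the frame of crate_in between 0 and 0.07 m and z of collar_top in the frame of mark_top between -0.002 and 0.002 m and horizontal distance between gauge_tip and stand_hole below 0.009 m and z of gauge_tip in the frame of stand_hole below -0.036 m and angle between gauge_grip's own z axis and vertical below 0.12 rad); the robot touches nothing.
It fails at once if the red pointer is moved (distance of mark_top from where it was at the start of the episode above 0.003 m).
It fails at once if a bystander is shifted by more than 4 cm (distance of any of roll, brush, pencil, bowl, mug_c0, scraper_c0 from where it was at the start of the episode above 0.04 m).
Of nozzle_d, nozzle_e, nozzle_f only 1 to 2 are there at a start; the rules pass over those that are not, and their reading is None.
At some moment in a run one of nozzle_a, nozzle_b, nozzle_c, nozzle_d, nozzle_e, nozzle_f may be knocked a few centimetres aside while the robot is not near it.
It also fails if it takes over 210 s, if anything falls off the work surface, if the arm or the gripper's body presses on something with over 40 N, if the wrist force passes 120 N, or if a joint passes its speed limit or range.

### The arm

A 6-joint arm with a two-finger parallel gripper is mounted at the origin on the work surface. World frame = base frame: x ahead of the robot, y to its left, z up, the work surface at z = 0. Lengths are in mm, angles in degrees, forces in N, time in s.
With the tool pointing down it reaches from about 350 to 850 mm from the base axis. Payload 8.1 kg.
Tool frame: the origin (TCP) lies midway between the tips of the shut fingers; the grasp point (between the pads) lies 19 mm behind it; z points along the fingers, y is the line along which they close (so a half turn about z gives the same grasp; the last joint's range is limited). The gripper opens to 85 mm and grips with 20 to 120 N. Pads are 22 mm wide; open, the fingers measure 114 mm over their backs; the gripper's body (76 mm by 85 mm) begins 54 mm behind the grasp point. The pads swing forward as they close: fully open they stand 13 mm farther back than shut.
Start: joints at [-73.992, 7.471, 85.268, -0, 87.261, -4.893], TCP at [214.078, -560.514, 231.292] pointing down, gripper open.
Joint ranges: [-169.43, 169.43], [-51.17, 129.36], [1.28, 143.12], [-76.62, 256.62], [0, 156.53], [-152.29, 152.29]. Speed limits (degrees/s): [136.94, 136.94, 159.86, 180, 180, 180].

### API

Orientations are given as [roll, pitch, yaw] about the fixed x, y, z axes, in that order (R = Rz(yaw) Ry(pitch) Rx(roll)).
In Python, from bench import r gives the robot as it stands. The module is installed in compiled form; this text tells all that it offers.
- The arm moves only by the tool jog_arm, never from a script. Its argument "rows" is a list of rows, each a list of 2 entries, a list of its own where there are three numbers: the shift along the tool's x, y, z in mm, then the turn, a rotation vector about the tool's x, y, z in rad. A call has 1 to 10 rows; each row is the pose to reach, as a shift and turn from the pose commanded when the call began, along the tool's axes at that moment; what a row does not reach only later rows make up. A row lasts 1/10 s, in which the tool goes at most 50 mm and 8.59 degrees, less where a joint would pass 70% of its speed; a pose out of reach is approached as far as the arm can. A call with a gripper value outside its range is refused whole. "grip" is the finger opening in mm, from 0 to 85.4, set as the call begins (left out, the last holds). The fingers move at their own pace and stop on an object; "force" is the grip in N (left out, the last holds). Time passes only in rows, so rows that repeat a pose let the fingers close. It gives the time, the measured TCP pose, the force, the opening and the grip force at its end, in the units of the state.
- r.sense(): the state, without advancing time (a new reading comes with each control period).
- r.snapshot(name): name is "scene" or "top"; returns (picture, depth): 400x640x3 uint8, blue, green, red; 400x640 float32, mm along the optical axis (not along the pixel's ray), 0 where there is no reading.
- r.camera_params(name): a dict with "fx", "fy", "cx", "cy" (pixels), "pose" (4x4, takes a point from camera to world coordinates). Camera axes: x right, y down, z forward; pixel columns grow to the right and rows downward; lengths in mm; the calibration is good to about 2 mm. A picture is of the moment at which its call begins. camera_params takes no time and is no camera call.
- r.hand_in(): hands the job in; it is judged then, once.
The state is a dict: "time": time; "joint_pos": joint angles; "qd": joint speeds; "joint_efforts": joint torques, N m; "tool_pos": TCP position; "tcp_rot": TCP orientation; "ft_force": force on the tool from outside, world axes, zero at the start; "wrist_torque": the same for the moment, N m; "finger_gap": finger opening in mm; "grip_force": force on a finger pad.
Only numpy, scipy, OpenCV 4.12 (cv2) and the standard library are available. Lean on these libraries where they do the work, as an engineer would, in place of code of your own. Each camera call takes 0.05 s, during which the arm holds its last target. There are 200 camera calls.

## Working session

There is one attempt and no reset: what is moved stays moved. The work goes in short steps, Python scripts to look and compute and a tool call to move; the robot and the scene stay as the last step left them, time stands still between calls to the robot, and variables do not carry over. Pictures are saved under pics/ and viewed, at most 14 in all, crops included, and the job is handed in when it is done.

Besides the shell and the picture viewer there is one more tool, called after "Request:" as name(argument=value, ...) on one line, values as JSON. jog_arm: Moves the arm, as the interface text tells. Its arguments: {"type":"object","properties":{"rows":{"type":"array"},"grip":{"type":"number"},"force":{"type":"number"}},"required":["rows"]}

```bash
mkdir -p pics; cat > h.py <<'E'
import numpy as np, cv2
from bench import r
def snap(n,save=None):
    im,d=r.snapshot(n); im=np.array(im); 
    if save: cv2.imwrite('pics/'+save+'.png',im)
    return im,np.array(d),r.camera_params(n)
def cloud(d,p):
    v,u=np.mgrid[:d.shape[0],:d.shape[1]]
    P=np.stack([(u-p['cx'])/p['fx']*d,(v-p['cy'])/p['fy']*d,d,np.ones_like(d)],-1)
    return (P@np.array(p['pose']).T)[...,:3]
def ray(p,u,v,z):
    T=np.array(p['pose']); D=T[:3,:3]@[(u-p['cx'])/p['fx'],(v-p['cy'])/p['fy'],1]
    return T[:3,3]+D*(z-T[2,3])/D[2]
E
python3 - <<'E'
from h import *
for n in('scene','top'):
    im,d,p=snap(n,n+'0'); print(n,p['fx'],p['fy'],p['cx'],p['cy'],np.round(p['pose'],3).tolist()); np.savez(n+'0',im=im,d=d)
print(r.sense())
E
```

```text
scene 380.0926848929346 380.0926848929346 322.7861921244762 203.2067551759695 [[-0.716, 0.427, -0.552, 1059.621], [0.698, 0.412, -0.586, 448.284], [-0.022, -0.805, -0.593, 627.167], [0.0, 0.0, 0.0, 1.0]]
top 430.5933976726712 430.5933976726712 320.93302873293175 198.86118332556387 [[-0.007, -0.982, 0.191, 329.895], [-1.0, 0.011, 0.021, -95.201], [-0.023, -0.191, -0.981, 1270.456], [0.0, 0.0, 0.0, 1.0]]
{'time': 0.1, 'joint_pos': array([-7.39907295e+01,  7.51415487e+00,  8.53238185e+01, -1.02969639e-04,
        8.72617531e+01, -4.89461092e+00]), 'qd': array([-0.05266436, -0.1106296 , -0.17908834,  0.07807779,  0.17606477,
       -0.04857107]), 'joint_efforts': array([ 1.57746512e-03, -5.70949888e+01, -5.01944625e+01, -2.58781520e-04,
        8.06785945e-03,  7.84265922e-05]), 'tool_pos': array([ 213.94588499, -560.01841719,  230.30669719]), 'tcp_rot': array([-1.79900628e+02, -8.40651057e-03,  2.09038791e+01]), 'ft_force': array([-0.4896786 , -0.304963  ,  0.03727102]), 'wrist_torque': array([-0.00230903,  0.01093901,  0.01016277]), 'grip_force': 0.0, 'finger_gap': 85.5595566999723}
```

View pics/scene0.png

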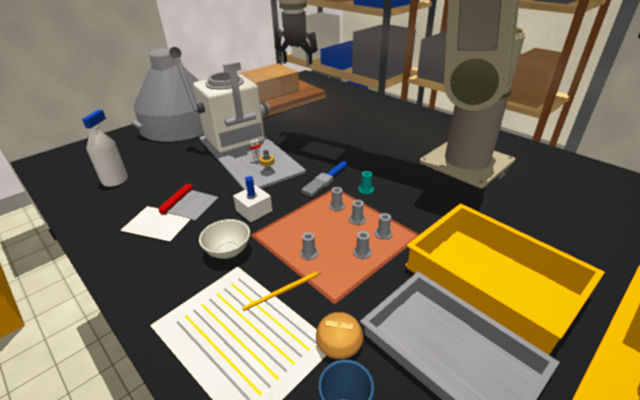

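View pics/top0.png

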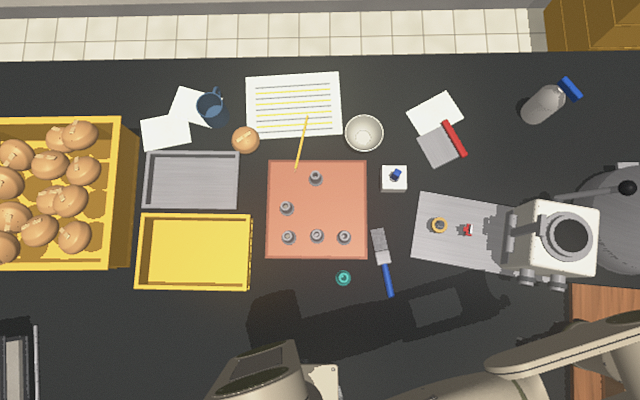

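The top view shows five grey nozzles on the mat, at (315,177), (285,207), (288,237), (316,235) and (344,237). The go pin in its stand is at (394,177), the collar at (438,226) and the pointer at (468,230). The pan is at (190,180) and the yellow crate at (193,252).

```bash
python3 - <<'E'
from h import *
C={}
for n in('top','scene'):
    z=np.load(n+'0.npz'); p=r.camera_params(n); W=cloud(z['d'],p); im=z['im']; C[n]=(im,W,p,z['d'])
im,W,p,d=C['top']
hsv=cv2.cvtColor(im,cv2.COLOR_BGR2HSV)
for k,(u,v) in dict(n1=(315,177),n2=(285,207),n3=(288,237),n4=(316,235),n5=(344,237),teal=(343,278),stand=(394,177),collar=(438,226),ptr=(468,230)).items(): print(k,'ray55',ray(p,u,v,55).round(),W[v,u].round())
def near(nm,c,R,z0,z1):
    Wn=C[nm][1]; m=(np.hypot(Wn[...,0]-c[0],Wn[...,1]-c[1])<R)&(Wn[...,2]>z0)&(Wn[...,2]<z1)&(C[nm][3]>0); return m,Wn[m]
for nm in C:
  for k,(u,v) in dict(n1=(315,177),n2=(285,207),n3=(288,237),n4=(316,235),n5=(344,237)).items():
    c=ray(p,u,v,55); m,P=near(nm,c,25,42,65); 
    print(nm,k,len(P),P.mean(0).round(1),((P.min(0)+P.max(0))/2).round(1),np.ptp(P,axis=0).round(1))
  c=ray(p,394,177,80); m,P=near(nm,c,30,70,150); print(nm,'handle',len(P),P.mean(0).round(1),P.max(0).round(1),P.min(0).round(1))
  m,P=near(nm,c,60,40,56); print(nm,'stand',P.mean(0).round(1),cv2.minAreaRect(P[:,:2].astype(np.float32)))
  I,Wn,pp,_=C[nm]; H=cv2.cvtColor(I,cv2.COLOR_BGR2HSV)
  cc=ray(p,438,226,60)
  m,P=near(nm,cc,45,15,110); hh=H[m]
  y=(hh[:,0]>12)&(hh[:,0]<35)&(hh[:,1]>110); print(nm,'brass',y.sum(),P[y].mean(0).round(1),np.percentile(P[y],[2,98],axis=0).round(1))
  cc=ray(p,468,230,60); m,P=near(nm,cc,45,15,110); hh=H[m]; y=((hh[:,0]<8)|(hh[:,0]>172))&(hh[:,1]>130); print(nm,'red',y.sum(),P[y].mean(0).round(1),np.percentile(P[y],[2,98],axis=0).round(1))
for k,(u,v),h,R in(('pan',(190,180),40,170),('crate',(193,252),70,190)):
    c=ray(p,u,v,h); m,P=near('top',c,R,h-6,h+6); 
    mm=cv2.connectedComponentsWithStats(m.astype(np.uint8)); j=1+mm[2][1:,4].argmax(); Q=W[mm[1]==j]
    print(k,c.round(),len(Q),cv2.minAreaRect(Q[:,:2].astype(np.float32)))
E
```

```text
n1 ray55 [632. -52.  55.] [632. -52.  55.]
n2 ray55 [544.  35.  55.] [549.  37.  30.]
n3 ray55 [458.  25.  55.] [460.  28.  31.]
n4 ray55 [463. -54.  55.] [469. -52.   2.]
n5 ray55 [ 456. -133.   55.] [ 462. -135.    5.]
teal ray55 [ 342. -128.   55.] [ 343. -130.    9.]
stand ray55 [ 629. -281.   55.] [ 623. -277.   81.]
collar ray55 [ 485. -399.   55.] [ 483. -395.   69.]
ptr ray55 [ 473. -482.   55.] [ 471. -478.   68.]
top n1 68 [639.2 -49.9  53.3] [639.4 -50.4  52.8] [28.  26.7 19.8]
top n2 67 [549.1  36.2  53.6] [549.8  36.2  52. ] [26.  26.  17.2]
top n3 66 [462.7  29.7  53.4] [462.3  29.7  52.2] [26.3 26.2 20.3]
top n4 63 [466.5 -53.   53.9] [467.  -52.5  50.7] [25.9 25.9 16.9]
top n5 61 [ 460.9 -131.8   54.3] [ 460.8 -131.9   52.2] [26.  25.7 18. ]
top handle 75 [ 628.4 -278.4   99.1] [ 642.1 -267.1  111.6] [ 618.2 -290.1   70.9]
top stand [ 629.9 -279.1   50. ] ((631.9124755859375, -279.535400390625), (68.9942855834961, 72.36620330810547), 88.58667755126953)
top brass 97 [ 486.8 -399.    58.4] [[ 468.2 -420.2   50. ]
 [ 507.6 -380.7   62.9]]
top red 44 [ 472.  -474.7   65.5
[... 355 characters left out ...]
.6   52.3] [ 462.1 -131.3   51.2] [30.4 28.7 17. ]
scene handle 127 [ 635.7 -274.1   93.4] [ 645.  -265.6  110.3] [ 620.2 -288.5   70.1]
scene stand [ 638.3 -270.6   50.3] ((632.3726806640625, -279.1468200683594), (73.02623748779297, 71.65652465820312), 87.92538452148438)
scene brass 117 [ 496.8 -390.3   57.4] [[ 472.5 -416.5   46.4]
 [ 512.  -377.    63.4]]
scene red 31 [ 478.3 -473.9   67.4] [[ 462.4 -487.7   63.7]
 [ 490.4 -463.    70.1]]
pan [631. 319.  40.] 1184 ((650.314697265625, 318.33526611328125), (281.92254638671875, 208.34552001953125), 89.3499755859375)
crate [417. 289.  70.] 1510 ((421.7246398925781, 293.5267028808594), (315.1361083984375, 212.3602752685547), 88.50022888183594)
```

```bash
python3 - <<'E'
import cv2,numpy as np
a=cv2.imread('pics/scene0.png')[130:220,190:320]; b=cv2.imread('pics/top0.png')[150:260,370:500]
a=cv2.resize(a,(780,540),interpolation=cv2.INTER_CUBIC)[:,:780]
b=cv2.resize(b,(650,550),interpolation=cv2.INTER_CUBIC)
o=np.zeros((600,800,3),np.uint8); o[:300,:433]=cv2.resize(a,(433,300)); o[:300,440:795]=cv2.resize(b,(355,300))
cv2.imwrite('pics/c1.png',o[:300])
E
```

```text
(no output)
```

View pics/c1.png

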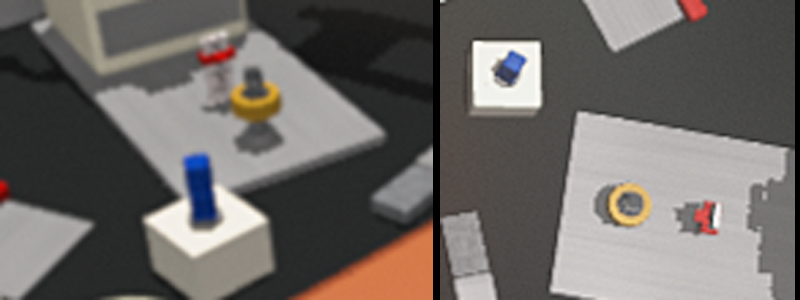

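The close-up shows the handle yawed about 30° in its stand. The brass ring sits around z 60, and the red pointer clipped to the white bar is a little higher.

```bash
python3 - <<'E'
from h import *
for n in('top','scene'):
    ims=[];ds=[]
    for i in range(10):
        im,d,p=snap(n); ims.append(im.astype(float)); ds.append(d)
    d=np.median(ds,0); im=np.mean(ims,0).astype(np.uint8); print(n,'noise',np.std(ds,0)[150:250,380:480].mean())
    W=cloud(d,p); H=cv2.cvtColor(im,cv2.COLOR_BGR2HSV).astype(int); np.savez(n+'1',im=im,d=d)
    def near(c,R): return (np.hypot(W[...,0]-c[0],W[...,1]-c[1])<R)&(W[...,2]>15)&(W[...,2]<120)
    m=near((486,-399),30)&(H[...,0]>12)&(H[...,0]<35)&(H[...,1]>110); z=W[m]; print('brass z',np.sort(z[:,2]).round(1)[::-1][:60])
    t=z[z[:,2]>np.percentile(z[:,2],90)-3]; print('centre',(t.min(0)+t.max(0))/2,np.ptp(t,axis=0), cv2.minEnclosingCircle(t[:,:2].astype(np.float32)))
    m=near((472,-472),35)&((H[...,0]<8)|(H[...,0]>172))&(H[...,1]>110)
    print('red'); 
    for v,u in np.argwhere(m): print((v,u),W[v,u].round(1),im[v,u].tolist(),end=';')
    m=near((630,-279),30)&(abs(H[...,0]-115)<20)&(H[...,1]>120)&(W[...,2]>102)
    print('\nhandle top',m.sum(),W[m].mean(0).round(1),cv2.minAreaRect(W[m][:,:2].astype(np.float32)))
E
```

```text
top noise 18.035446
brass z [61.9 61.3 61.3 61.3 61.2 61.2 61.2 61.1 61.  60.8 60.7 60.7 60.7 60.7
 60.5 60.5 60.4 60.4 60.4 60.3 60.2 60.2 60.1 60.1 60.1 60.1 60.1 60.1
 60.  60.  60.  59.9 59.9 59.9 59.9 59.9 59.9 59.8 59.8 59.8 59.8 59.8
 59.8 59.8 59.7 59.7 59.7 59.6 59.6 59.6 59.5 59.5 59.5 59.5 59.4 59.4
 59.4 59.4 59.3 59.3]
centre [ 487.3322517  -400.62212646   59.84684096] [39.58529139 40.13514202  4.05130254] ((488.49102783203125, -400.2525939941406), 21.179000854492188)
red
(np.int64(224), np.int64(467)) [ 488.3 -476.9   66.4] [81, 83, 187];(np.int64(224), np.int64(468)) [ 488.2 -479.6   66.6] [103, 105, 223];(np.int64(225), np.int64(467)) [ 485.5 -476.9   65.7] [61, 63, 194];(np.int64(225), np.int64(468)) [ 485.5 -479.7   65.7] [62, 64, 199];(np.int64(226), np.int64(467)) [ 482.7 -476.6   66.1] [71, 74, 209];(np.int64(226), np.int64(468)) [ 482.6 -479.3   66.3] [67, 68, 177];(np.int64(227), np.int64(464)) [ 480.  -468.1   65.8] [89, 92, 207];(np.int64(227), np.int64(465)) [ 479.9 -470.8   66.2] [90, 93, 210];(np.int64(227), np.int64(466)) [ 480.  -473.9   65.1] [76, 79, 2
[... 4967 characters left out ...]
] [53, 55, 143];(np.int64(148), np.int64(250)) [ 490.5 -480.8   64.6] [36, 38, 103];(np.int64(148), np.int64(251)) [ 490.1 -475.6   66.3] [16, 18, 122];(np.int64(148), np.int64(252)) [ 486.8 -475.2   65.2] [17, 19, 127];(np.int64(148), np.int64(253)) [ 484.  -473.8   64.6] [27, 28, 125];(np.int64(148), np.int64(254)) [ 482.5 -470.5   65.2] [35, 37, 124];(np.int64(148), np.int64(255)) [ 481.8 -465.8   66.7] [37, 38, 123];(np.int64(148), np.int64(256)) [ 479.5 -463.7   66.6] [53, 54, 127];(np.int64(149), np.int64(251)) [ 490.4 -475.9   62.8] [60, 62, 109];
handle top 40 [ 633.1 -276.4  106.8] ((631.6557006835938, -279.6430358886719), (19.247814178466797, 17.731908798217773), 59.11412811279297)
```

Heights agree in both views. The collar top is about 60.5 and the pointer top about 67, so the collar has to rise about 6.5 mm, or 234°. I'll do the collar first because it is near the start pose.

Request:
jog_arm(rows=[[[314,-51,60],[0,0,1.49]],[[314,-51,60],[0,0,1.49]],[[314,-51,60],[0,0,1.49]],[[314,-51,60],[0,0,1.49]],[[314,-51,60],[0,0,1.49]],[[314,-51,60],[0,0,1.49]],[[314,-51,60],[0,0,1.49]],[[314,-51,60],[0,0,1.49]],[[314,-51,60],[0,0,1.49]],[[314,-51,60],[0,0,1.49]]], grip=62, force=25)

```text
time: 2.1
tool_pos: [489.7, -400.3, 171.1]
tcp_rot: [180.0, 0.0, -62.7]
ft_force: [1.0, 0.6, 0.1]
finger_gap: 62.3
grip_force: 0.0
```

```bash
cat >> h.py <<'E'
from scipy.spatial.transform import Rotation as Ro
def go(*targets):
    """shift (tool axes, mm) and turn (rad) from the present measured pose to world (x,y,z,yaw), tool down"""
    s=r.sense(); R=Ro.from_euler('xyz',s['tcp_rot'],degrees=True); p=s['tool_pos']
    print('t',round(s['time'],1),'tcp',p.round(1),s['tcp_rot'].round(1),'j6',s['joint_pos'][5].round(),'F',s['ft_force'].round(1),'gap',round(s['finger_gap'],1),'gf',round(s['grip_force'],1))
    for x,y,z,yaw in targets:
        T=Ro.from_euler('xyz',[180,0,yaw],degrees=True)
        print((x,y,z,yaw),R.inv().apply(np.array([x,y,z])-p).round(1).tolist(),(R.inv()*T).as_rotvec().round(3).tolist())
E
python3 -c "
from h import *
go((489,-400,100,-64.5),(489,-400,29,-64.5))"
```

```text
t 2.1 tcp [ 489.7 -400.3  171.1] [180.    0.  -62.7] j6 109.0 F [1.  0.6 0.1] gap 62.3 gf 0.0
(489, -400, 100, -64.5) [-0.6, 0.4, 71.1] [0.0, 0.0, 0.031]
(489, -400, 29, -64.5) [-0.6, 0.4, 142.1] [0.0, 0.0, 0.031]
```

Request:
jog_arm(rows=[[[-0.6,0.4,50],[0,0,0.03]],[[-0.6,0.4,90],[0,0,0.03]],[[-0.6,0.4,115],[0,0,0.03]],[[-0.6,0.4,135],[0,0,0.03]],[[-0.6,0.4,142],[0,0,0.03]],[[-0.6,0.4,142],[0,0,0.03]]])

```text
time: 2.7
tool_pos: [487.9, -399.9, 28.2]
tcp_rot: [180.0, 0.1, -64.2]
ft_force: [-0.0, 0.6, 0.6]
finger_gap: 61.9
grip_force: 0.0
```

Request:
jog_arm(rows=[[[0,0,0],[0,0,0]],[[0,0,0],[0,0,0]],[[0,0,0],[0,0,0]],[[0,0,0],[0,0,0]],[[0,0,0],[0,0,0]],[[0,0,0],[0,0,0]]], grip=36, force=25)

```text
time: 3.3
tool_pos: [489.7, -401.3, 31.1]
tcp_rot: [-179.9, -0.2, -64.2]
ft_force: [1.1, 1.2, 6.3]
finger_gap: 43.1
grip_force: 26.6
```

Request:
jog_arm(rows=[[[0,0,-0.24],[0,0,-0.148]],[[0,0,-0.47],[0,0,-0.296]],[[0,0,-0.71],[0,0,-0.444]],[[0,0,-0.94],[0,0,-0.592]],[[0,0,-1.18],[0,0,-0.74]],[[0,0,-1.4],[0,0,-0.888]],[[0,0,-1.65],[0,0,-1.036]],[[0,0,-1.9],[0,0,-1.184]],[[0,0,-2.1],[0,0,-1.332]],[[0,0,-2.36],[0,0,-1.48]]])

```text
time: 4.3
tool_pos: [490.3, -399.8, 33.4]
tcp_rot: [180.0, -0.2, 21.0]
ft_force: [2.5, 7.9, 9.1]
finger_gap: 43.1
grip_force: 26.8
```

Request:
jog_arm(rows=[[[0,0,-0.24],[0,0,-0.148]],[[0,0,-0.47],[0,0,-0.296]],[[0,0,-0.71],[0,0,-0.444]],[[0,0,-0.94],[0,0,-0.592]],[[0,0,-1.18],[0,0,-0.74]],[[0,0,-1.4],[0,0,-0.888]],[[0,0,-1.65],[0,0,-1.036]],[[0,0,-1.9],[0,0,-1.184]],[[0,0,-2.1],[0,0,-1.332]],[[0,0,-2.36],[0,0,-1.48]]])

```text
time: 5.3
tool_pos: [488.9, -399.1, 35.6]
tcp_rot: [180.0, -0.1, 105.8]
ft_force: [-4.6, 11.5, 15.1]
finger_gap: 43.1
grip_force: 27.3
```

Request:
jog_arm(rows=[[[0,0,-0.24],[0,0,-0.148]],[[0,0,-0.47],[0,0,-0.296]],[[0,0,-0.71],[0,0,-0.444]],[[0,0,-0.94],[0,0,-0.592]],[[0,0,-1.18],[0,0,-0.74]],[[0,0,-1.4],[0,0,-0.888]],[[0,0,-1.65],[0,0,-1.036]],[[0,0,-1.8],[0,0,-1.124]],[[0,0,-1.8],[0,0,-1.124]],[[0,0,-1.8],[0,0,-1.124]]])

```text
time: 6.3
tool_pos: [488.0, -400.0, 37.4]
tcp_rot: [180.0, -0.1, 169.8]
ft_force: [-7.9, 7.7, 13.9]
finger_gap: 43.2
grip_force: 27.4
```

Request:
jog_arm(rows=[[[0,0,0],[0,0,0]],[[0,0,0],[0,0,0]],[[0,0,0],[0,0,0]],[[0,0,0],[0,0,0]],[[0,0,-15],[0,0,0]],[[0,0,-50],[0,0,0]],[[0,0,-100],[0,0,0]],[[0,0,-140],[0,0,0.1]],[[0,0,-140],[0,0,0.2]],[[0,0,-140],[0,0,0.3]]], grip=62)

```text
time: 7.3
tool_pos: [489.8, -401.7, 180.1]
tcp_rot: [-179.9, 0.3, 152.4]
ft_force: [0.1, -0.2, -0.8]
finger_gap: 61.8
grip_force: 0.0
```

```bash
python3 -c "
from h import *
go((631,-280,150,147),(631,-280,63,147))"
```

```text
t 7.3 tcp [ 489.8 -401.7  180.1] [-179.9    0.3  152.4] j6 -106.0 F [ 0.1 -0.2 -0.8] gap 61.8 gf 0.0
(631, -280, 150, 147) [-68.5, 173.3, 30.2] [-0.001, 0.006, 0.094]
(631, -280, 63, 147) [-68.0, 173.5, 117.2] [-0.001, 0.006, 0.094]
```

Request:
jog_arm(rows=[[[-18,46,0],[0,0,0.03]],[[-36,92,0],[0,0,0.06]],[[-54,138,20],[0,0,0.094]],[[-68,173,30],[0,0,0.094]],[[-68,173,30],[0,0,0.094]],[[-68,173,30],[0,0,0.094]]])

```text
time: 7.9
tool_pos: [628.9, -277.2, 146.1]
tcp_rot: [-180.0, -0.0, 147.4]
ft_force: [-0.4, -0.5, -0.3]
finger_gap: 61.8
grip_force: 0.0
```

```bash
python3 - <<'E'
from h import *
go((631,-280,63,147))
for n in('top','scene'):
    im,d,p=snap(n,n+'2'); W=cloud(d,p); H=cv2.cvtColor(im,cv2.COLOR_BGR2HSV).astype(int)
    def near(c,R): return (np.hypot(W[...,0]-c[0],W[...,1]-c[1])<R)&(W[...,2]>50)&(W[...,2]<80)
    m=near((489,-400),22)&(H[...,0]>12)&(H[...,0]<35)&(H[...,1]>110); z=W[m][:,2]; print(n,'brass',np.median(np.sort(z)[-40:]),len(z))
    m=near((472,-472),25)&((H[...,0]<8)|(H[...,0]>172))&(H[...,1]>110); z=W[m][:,2]; print('red',np.median(z),np.percentile(z,70))
E
```

```text
t 7.9 tcp [ 628.9 -277.2  146.1] [-180.    -0.   147.4] j6 -85.0 F [-0.4 -0.5 -0.3] gap 61.8 gf 0.0
(631, -280, 63, 147) [-3.3, -1.2, 83.1] [-0.0, -0.0, 0.007]
top brass 67.6448135381412 102
red 66.04946949211501 67.51711137695202
scene brass 68.05725569547423 82
red 67.66671591320892 68.73587597724278
```

Request:
jog_arm(rows=[[[-3.3,-1.2,25],[0,0,0]],[[-3.3,-1.2,50],[0,0,0]],[[-3.3,-1.2,75],[0,0,0]],[[-3.3,-1.2,83],[0,0,0]],[[-3.3,-1.2,83],[0,0,0]]])

```text
time: 8.5
tool_pos: [629.1, -281.6, 61.9]
tcp_rot: [-180.0, -0.1, 147.2]
ft_force: [0.8, -0.5, -0.4]
finger_gap: 62.1
grip_force: 0.0
```

Request:
jog_arm(rows=[[[0,0,0],[0,0,0]],[[0,0,0],[0,0,0]],[[0,0,0],[0,0,0]],[[0,0,0],[0,0,0]],[[0,0,0],[0,0,0]],[[0,0,0],[0,0,0]],[[0,0,0],[0,0,0]],[[0,0,0],[0,0,0]]], grip=12, force=30)

```text
time: 9.3
tool_pos: [631.7, -281.6, 64.9]
tcp_rot: [-180.0, 0.2, 147.3]
ft_force: [-0.9, 0.1, 6.1]
finger_gap: 19.4
grip_force: 32.1
```

```bash
python3 - <<'E'
from h import *
im,d,p=snap('scene'); cv2.imwrite('pics/g1.png',cv2.resize(im[80:280,150:400],(750,600),interpolation=cv2.INTER_CUBIC))
go((631,-280,160,147))
E
```

```text
t 9.3 tcp [ 631.7 -281.6   64.8] [-180.     0.2  147.3] j6 -86.0 F [ 0.  -0.3  6.2] gap 19.6 gf 32.1
(631, -280, 160, 147) [1.1, 1.0, -95.2] [-0.0, 0.003, 0.004]
```

View pics/g1.png

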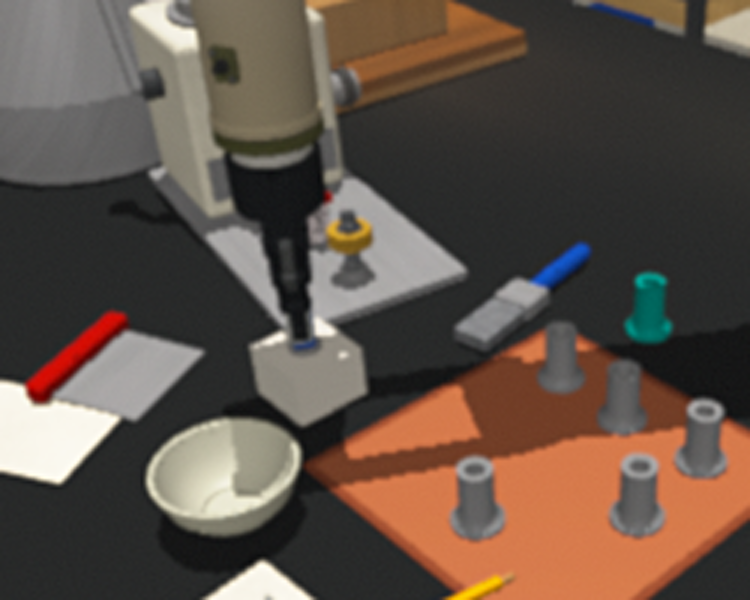

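The go pin is gripped square: the gap reads 19.5 mm for a 20 mm handle. Measured TCP z 64.9 with the flange on the block is my height reference.

Request:
jog_arm(rows=[[[0,0,-30],[0,0,0]],[[0,0,-60],[0,0,0]],[[0,0,-90],[0,0,0]],[[0,0,-90],[0,0,0]]])

```text
time: 9.75
tool_pos: [633.6, -282.3, 159.5]
tcp_rot: [180.0, 0.5, 147.3]
ft_force: [1.1, -0.7, -1.0]
finger_gap: 19.5
grip_force: 31.2
```

```bash
cat >> h.py <<'E'
N0=dict(n1=(640,-50),n2=(550.5,37),n3=(463.5,30),n4=(468,-52.5),n5=(461.5,-131.5))
def nozzles(cams=('top','scene')):
    out=[]
    for n in cams:
        im,d,p=snap(n); W=cloud(d,p); hs=cv2.cvtColor(im,cv2.COLOR_BGR2HSV)
        m=((W[...,2]>44)&(W[...,2]<62)&(W[...,0]>400)&(W[...,0]<720)&(W[...,1]>-190)&(W[...,1]<110)&(hs[...,1]<90)).astype(np.uint8)
        k,L,S,c=cv2.connectedComponentsWithStats(m)
        print(n,[((P.min(0)+P.max(0))/2).round(1)[:2].tolist()+np.ptp(P,axis=0).round()[:2].tolist() for i in range(1,k) if S[i,4]>25 for P in[W[L==i]]])
E
python3 -c "
from h import *
go((640,-50,130,147)); nozzles()"
```

```text
t 9.8 tcp [ 633.6 -282.3  159.5] [180.    0.5 147.3] j6 -86.0 F [ 1.1 -0.7 -1. ] gap 19.5 gf 31.2
(640, -50, 130, 147) [120.6, 198.9, 28.5] [0.001, 0.01, 0.005]
top [[640.2, -50.6, 28.0, 26.0], [549.7, 36.1, 27.0, 26.0], [466.9, -52.6, 26.0, 26.0], [462.5, 29.7, 26.0, 26.0]]
scene [[462.7, -131.4, 29.0, 29.0], [468.1, -51.7, 29.0, 27.0], [463.5, 31.0, 29.0, 28.0], [551.3, 36.9, 27.0, 29.0], [641.3, -49.4, 28.0, 28.0]]
```

Request:
jog_arm(rows=[[[25,41,0],[0,0,0]],[[50,82,0],[0,0,0]],[[75,123,0],[0,0,0]],[[100,164,0],[0,0,0]],[[120.6,199,10],[0,0,0]],[[120.6,199,28],[0,0,0]],[[120.6,199,28],[0,0,0]],[[120.6,199,28],[0,0,0]]])

```text
time: 10.65
tool_pos: [635.5, -48.5, 123.0]
tcp_rot: [-179.9, -0.2, 147.2]
ft_force: [-0.2, 0.1, -0.6]
finger_gap: 19.9
grip_force: 31.2
```

```bash
python3 - <<'E'
from h import *
go((640,-50,112,147),(640,-50,85,147))
im,d,p=snap('scene'); cv2.imwrite('pics/n1.png',cv2.resize(im[110:260,270:420],(600,600),interpolation=cv2.INTER_CUBIC))
E
```

```text
t 10.7 tcp [635.5 -48.5 123. ] [-179.9   -0.2  147.2] j6 -66.0 F [-0.2  0.1 -0.6] gap 19.9 gf 31.2
(640, -50, 112, 147) [-4.6, 1.1, 11.0] [-0.002, -0.003, 0.004]
(640, -50, 85, 147) [-4.7, 1.2, 38.0] [-0.002, -0.003, 0.004]
```

View pics/n1.png

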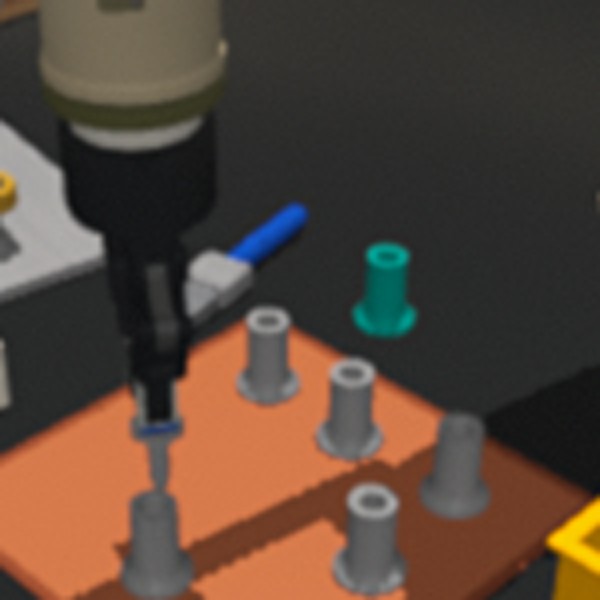

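The pin hangs straight, just short of nozzle 1's mouth; the next move corrects the offset.

Request:
jog_arm(rows=[[[-4.6,1.1,0],[0,0,0]],[[-4.6,1.1,3],[0,0,0]],[[-4.6,1.1,7],[0,0,0]],[[-4.6,1.1,12],[0,0,0]],[[-4.6,1.1,18],[0,0,0]],[[-4.6,1.1,24],[0,0,0]],[[-4.6,1.1,30],[0,0,0]],[[-4.6,1.1,34],[0,0,0]],[[-4.6,1.1,38],[0,0,0]],[[-4.6,1.1,38],[0,0,0]]])

```text
time: 11.7
tool_pos: [640.9, -49.7, 86.0]
tcp_rot: [-180.0, -0.1, 147.2]
ft_force: [0.3, 1.0, 0.0]
finger_gap: 19.6
grip_force: 31.2
```

Request:
jog_arm(rows=[[[0,0,0],[0,0,0]],[[0,0,0],[0,0,0]]])

```text
time: 11.9
tool_pos: [641.6, -49.9, 87.2]
tcp_rot: [180.0, 0.0, 147.2]
ft_force: [0.0, 1.6, -1.4]
finger_gap: 19.8
grip_force: 31.2
```

Request:
jog_arm(rows=[[[0,0,2],[0,0,0]],[[0,0,4],[0,0,0]],[[0,0,6],[0,0,0]],[[0,0,6],[0,0,0]],[[0,0,6],[0,0,0]]])

```text
time: 12.4
tool_pos: [641.2, -49.8, 80.6]
tcp_rot: [-180.0, -0.0, 147.2]
ft_force: [-0.7, -0.7, -0.4]
finger_gap: 19.9
grip_force: 31.2
```

Depth is about 31 mm with no force, so nozzle 1 is clear. I'll finish the insertion, hold, then withdraw.

Request:
jog_arm(rows=[[[0,0,4],[0,0,0]],[[0,0,7],[0,0,0]],[[0,0,7],[0,0,0]],[[0,0,7],[0,0,0]],[[0,0,7],[0,0,0]],[[0,0,7],[0,0,0]]])

```text
time: 13.0
tool_pos: [641.5, -49.9, 74.0]
tcp_rot: [180.0, 0.0, 147.2]
ft_force: [0.6, -0.1, -1.5]
finger_gap: 19.6
grip_force: 31.2
```

Request:
jog_arm(rows=[[[0,0,-20],[0,0,0]],[[0,0,-45],[0,0,0]],[[0,0,-65],[0,0,0]],[[0,0,-65],[0,0,0]]])

```text
time: 13.4
tool_pos: [643.9, -50.3, 143.1]
tcp_rot: [179.8, 0.4, 147.2]
ft_force: [0.3, 0.0, -0.5]
finger_gap: 19.9
grip_force: 31.2
```

```bash
python3 -c "
from h import *
go((551,36.5,138,147)); nozzles()"
```

```text
t 13.4 tcp [643.9 -50.3 143.1] [179.8   0.4 147.2] j6 -66.0 F [ 0.3  0.  -0.5] gap 19.9 gf 31.2
(551, 36.5, 138, 147) [125.1, 22.7, 4.4] [0.003, 0.006, 0.004]
top [[637.8, -49.0, 26.0, 24.0], [460.5, -131.8, 26.0, 26.0]]
scene [[462.7, -131.3, 29.0, 28.0], [467.1, -53.3, 30.0, 32.0], [464.1, 31.7, 30.0, 27.0], [551.4, 37.4, 28.0, 29.0], [640.7, -49.0, 28.0, 28.0]]
```

Request:
jog_arm(rows=[[[31,6,0],[0,0,0]],[[62,12,0],[0,0,0]],[[92,18,0],[0,0,0]],[[122.6,23.6,8],[0,0,0]],[[122.6,23.6,14],[0,0,0]],[[122.6,23.6,14],[0,0,0]],[[122.6,23.6,14],[0,0,0]],[[122.6,23.6,14],[0,0,0]]])

```text
time: 14.3
tool_pos: [551.6, 35.6, 124.8]
tcp_rot: [-180.0, 0.0, 147.2]
ft_force: [-0.0, -0.7, -0.8]
finger_gap: 19.5
grip_force: 31.1
```

```bash
python3 -c "
from h import *
go((551,37,83,147))"
```

```text
t 14.3 tcp [551.6  35.6 124.8] [-180.     0.   147.2] j6 -59.0 F [-0.  -0.7 -0.8] gap 19.5 gf 31.1
(551, 37, 83, 147) [1.3, 0.8, 41.8] [-0.0, 0.0, 0.003]
```

Request:
jog_arm(rows=[[[1.3,0.8,6],[0,0,0]],[[1.3,0.8,12],[0,0,0]],[[1.3,0.8,18],[0,0,0]],[[1.3,0.8,24],[0,0,0]],[[1.3,0.8,29],[0,0,0]],[[1.3,0.8,34],[0,0,0]],[[1.3,0.8,38],[0,0,0]],[[1.3,0.8,42],[0,0,0]],[[1.3,0.8,42],[0,0,0]],[[1.3,0.8,42],[0,0,0]]])

```text
time: 15.3
tool_pos: [552.9, 37.0, 86.7]
tcp_rot: [179.9, 0.3, 147.2]
ft_force: [-4.2, -2.8, 20.4]
finger_gap: 19.3
grip_force: 34.1
```

```bash
python3 -c "
from h import *
go((463.5,30.3,138,147))"
```

```text
t 15.3 tcp [552.9  37.   86.7] [179.9   0.3 147.2] j6 -59.0 F [-4.2 -2.8 20.4] gap 19.3 gf 34.1
(463.5, 30.3, 138, 147) [71.3, -53.9, -51.8] [0.002, 0.005, 0.004]
```

20 N at 25 mm depth means nozzle 2 is caked.

Request:
jog_arm(rows=[[[0,0,-25],[0,0,0]],[[0,0,-56],[0,0,0]],[[23,-18,-56],[0,0,0]],[[46,-36,-56],[0,0,0]],[[70,-53,-50],[0,0,0]],[[70,-53,-42],[0,0,0]],[[70,-53,-42],[0,0,0]],[[70,-53,-42],[0,0,0]],[[70,-53,-42],[0,0,0]],[[70,-53,-42],[0,0,0]]])

```text
time: 16.3
tool_pos: [463.6, 31.0, 125.3]
tcp_rot: [180.0, 0.0, 147.2]
ft_force: [-0.0, 0.1, -1.0]
finger_gap: 19.7
grip_force: 31.2
```

```bash
python3 -c "
from h import *
go((463.5,30.3,83,147))
nozzles(['scene'])"
```

```text
t 16.3 tcp [463.6  31.  125.3] [180.    0.  147.2] j6 -60.0 F [-0.   0.1 -1. ] gap 19.7 gf 31.2
(463.5, 30.3, 83, 147) [-0.2, -0.6, 42.3] [0.0, 0.001, 0.004]
scene [[461.9, -131.4, 32.0, 28.0], [468.5, -52.3, 28.0, 28.0], [465.0, 31.0, 29.0, 28.0], [640.7, -49.3, 29.0, 28.0], [551.9, 37.5, 29.0, 28.0]]
```

Request:
jog_arm(rows=[[[0,0,6],[0,0,0]],[[0,0,12],[0,0,0]],[[0,0,18],[0,0,0]],[[0,0,24],[0,0,0]],[[0,0,29],[0,0,0]],[[0,0,34],[0,0,0]],[[0,0,38],[0,0,0]],[[0,0,42],[0,0,0]],[[0,0,42],[0,0,0]],[[0,0,42],[0,0,0]]])

```text
time: 17.35
tool_pos: [465.5, 30.2, 86.2]
tcp_rot: [179.9, 0.3, 147.2]
ft_force: [-4.3, -3.4, 21.6]
finger_gap: 19.7
grip_force: 34.1
```

Nozzle 3 is caked too.

Request:
jog_arm(rows=[[[0,0,-25],[0,0,0]],[[0,0,-56],[0,0,0]],[[-16,-22,-56],[0,0,0]],[[-32,-44,-56],[0,0,0]],[[-49,-67,-50],[0,0,0]],[[-49,-67,-42],[0,0,0]],[[-49,-67,-42],[0,0,0]],[[-49,-67,-42],[0,0,0]],[[-49,-67,-42],[0,0,0]],[[-49,-67,-42],[0,0,0]]])

```text
time: 18.35
tool_pos: [468.0, -51.2, 125.2]
tcp_rot: [180.0, 0.0, 147.3]
ft_force: [-0.3, 0.0, -1.6]
finger_gap: 19.7
grip_force: 31.1
```

```bash
python3 -c "
from h import *
go((468,-52.5,83,147))
nozzles(['scene'])"
```

```text
t 18.4 tcp [468.  -51.2 125.2] [180.    0.  147.3] j6 -70.0 F [-0.3  0.  -1.6] gap 19.7 gf 31.1
(468, -52.5, 83, 147) [-0.7, -1.1, 42.2] [0.0, 0.0, 0.005]
scene [[462.4, -131.3, 29.0, 28.0], [467.4, -51.6, 29.0, 26.0], [464.8, 31.0, 28.0, 27.0], [550.6, 38.2, 30.0, 28.0], [641.2, -49.3, 27.0, 29.0]]
```

Request:
jog_arm(rows=[[[-0.5,-0.8,6],[0,0,0]],[[-0.5,-0.8,12],[0,0,0]],[[-0.5,-0.8,18],[0,0,0]],[[-0.5,-0.8,24],[0,0,0]],[[-0.5,-0.8,29],[0,0,0]],[[-0.5,-0.8,34],[0,0,0]],[[-0.5,-0.8,38],[0,0,0]],[[-0.5,-0.8,42],[0,0,0]],[[-0.5,-0.8,42],[0,0,0]],[[-0.5,-0.8,42],[0,0,0]]])

```text
time: 19.4
tool_pos: [467.6, -52.8, 82.7]
tcp_rot: [-180.0, -0.0, 147.2]
ft_force: [0.8, 0.6, -0.6]
finger_gap: 19.5
grip_force: 31.2
```

Request:
jog_arm(rows=[[[0,0,5],[0,0,0]],[[0,0,8],[0,0,0]],[[0,0,8],[0,0,0]],[[0,0,8],[0,0,0]]])

```text
time: 19.8
tool_pos: [467.6, -52.8, 74.6]
tcp_rot: [-180.0, -0.0, 147.2]
ft_force: [0.6, -0.4, -0.8]
finger_gap: 19.4
grip_force: 31.2
```

Request:
jog_arm(rows=[[[0,0,-33],[0,0,0]],[[0,0,-64],[0,0,0]],[[-13,-23,-64],[0,0,0]],[[-26,-46,-64],[0,0,0]],[[-38,-69,-58],[0,0,0]],[[-38,-69,-50],[0,0,0]],[[-38,-69,-50],[0,0,0]],[[-38,-69,-50],[0,0,0]],[[-38,-69,-50],[0,0,0]],[[-38,-69,-50],[0,0,0]]])

```text
time: 20.8
tool_pos: [462.7, -130.8, 125.2]
tcp_rot: [180.0, 0.0, 147.3]
ft_force: [0.6, 0.9, -0.8]
finger_gap: 19.9
grip_force: 31.1
```

```bash
python3 -c "
from h import *
go((462,-131.5,83,147))
nozzles(['scene'])"
```

```text
t 20.8 tcp [ 462.7 -130.8  125.2] [180.    0.  147.3] j6 -79.0 F [ 0.6  0.9 -0.8] gap 19.9 gf 31.1
(462, -131.5, 83, 147) [0.2, -1.0, 42.2] [0.0, 0.001, 0.005]
scene [[463.2, -130.3, 30.0, 27.0], [465.3, -49.0, 28.0, 28.0], [464.3, 31.6, 28.0, 28.0], [551.0, 37.5, 30.0, 27.0], [640.3, -49.2, 30.0, 28.0]]
```

Nozzle 4 is clear.

Request:
jog_arm(rows=[[[0,-0.5,6],[0,0,0]],[[0,-0.5,12],[0,0,0]],[[0,-0.5,18],[0,0,0]],[[0,-0.5,24],[0,0,0]],[[0,-0.5,29],[0,0,0]],[[0,-0.5,34],[0,0,0]],[[0,-0.5,38],[0,0,0]],[[0,-0.5,42],[0,0,0]],[[0,-0.5,42],[0,0,0]],[[0,-0.5,42],[0,0,0]]])

```text
time: 21.85
tool_pos: [462.0, -131.8, 82.7]
tcp_rot: [-180.0, -0.0, 147.2]
ft_force: [-0.4, 0.6, -0.0]
finger_gap: 19.7
grip_force: 31.2
```

Request:
jog_arm(rows=[[[0,0,5],[0,0,0]],[[0,0,8],[0,0,0]],[[0,0,8],[0,0,0]],[[0,0,8],[0,0,0]]])

```text
time: 22.25
tool_pos: [461.9, -131.8, 74.6]
tcp_rot: [-180.0, -0.0, 147.2]
ft_force: [0.5, 0.2, -0.5]
finger_gap: 19.7
grip_force: 31.2
```

Request:
jog_arm(rows=[[[0,0,-40],[0,0,0]],[[0,0,-75],[0,0,0]],[[-45,-6,-75],[0,0,0]],[[-90,-13,-75],[0,0,0]],[[-135,-19,-75],[0,0,0]],[[-180,-26,-75],[0,0,0]],[[-223,-32,-75],[0,0,0]],[[-223,-32,-75],[0,0,0]],[[-223,-32,-65],[0,0,0]],[[-223,-32,-65],[0,0,0]]])

```text
time: 23.25
tool_pos: [631.0, -278.3, 137.7]
tcp_rot: [-180.0, -0.2, 147.3]
ft_force: [0.1, 0.0, -1.7]
finger_gap: 19.7
grip_force: 31.2
```

Request:
jog_arm(rows=[[[0,0,0],[0,0,0]],[[0,0,0],[0,0,0]],[[0,0,0],[0,0,0]]])

```text
time: 23.55
tool_pos: [632.4, -279.1, 141.2]
tcp_rot: [180.0, 0.1, 147.3]
ft_force: [0.1, -0.4, -0.1]
finger_gap: 19.6
grip_force: 31.2
```

```bash
python3 -c "
from h import *
go((632,-279.5,66,147))
nozzles()"
```

```text
t 23.6 tcp [ 632.4 -279.1  141.2] [1.800e+02 1.000e-01 1.473e+02] j6 -85.0 F [ 0.1 -0.4 -0.1] gap 19.6 gf 31.2
(632, -279.5, 66, 147) [0.3, -0.6, 75.2] [0.0, 0.002, 0.005]
top [[639.1, -50.3, 28.0, 27.0], [549.3, 36.1, 25.0, 26.0], [462.1, 29.7, 26.0, 26.0], [463.3, -49.8, 28.0, 26.0]]
scene [[459.3, -128.0, 28.0, 29.0], [464.6, -49.4, 29.0, 28.0], [464.1, 31.6, 30.0, 29.0], [551.0, 37.4, 28.0, 28.0], [641.0, -49.6, 27.0, 28.0]]
```

Request:
jog_arm(rows=[[[0,0,15],[0,0,0]],[[0,0,25],[0,0,0]],[[0,0,35],[0,0,0]],[[0,0,45],[0,0,0]],[[0,0,55],[0,0,0]],[[0,0,63],[0,0,0]],[[0,0,69],[0,0,0]],[[0,0,74],[0,0,0]],[[0,0,74],[0,0,0]]])

```text
time: 24.55
tool_pos: [632.1, -279.3, 65.1]
tcp_rot: [-180.0, -0.0, 147.2]
ft_force: [0.4, -0.4, -0.9]
finger_gap: 19.6
grip_force: 31.2
```

Request:
jog_arm(rows=[[[0,0,0],[0,0,0]],[[0,0,0],[0,0,0]],[[0,0,0],[0,0,0]],[[0,0,0],[0,0,0]],[[0,0,-25],[0,0,0]],[[0,0,-60],[0,0,0]],[[0,0,-90],[0,0,0]]], grip=55)

```text
time: 25.25
tool_pos: [632.3, -279.3, 157.2]
tcp_rot: [180.0, 0.0, 147.2]
ft_force: [1.2, 0.1, 0.4]
finger_gap: 55.2
grip_force: 0.0
```

Request:
jog_arm(rows=[[[45,6,0],[0,0,0]],[[90,13,0],[0,0,0]],[[135,20,0],[0,0,0]],[[180,27,0],[0,0,0]],[[227.5,33.5,20],[0,0,0]],[[227.5,33.5,45],[0,0,0]],[[227.5,33.5,45],[0,0,0]],[[227.5,33.5,45],[0,0,0]],[[227.5,33.5,45],[0,0,0]]])

```text
time: 26.15
tool_pos: [460.9, -129.2, 112.7]
tcp_rot: [180.0, 0.2, 147.2]
ft_force: [0.0, -0.4, 0.8]
finger_gap: 55.1
grip_force: 0.0
```

```bash
python3 - <<'E'
from h import *
go((459.5,-128.5,23,147))
nozzles(['scene'])
im,d,p=snap('scene'); cv2.imwrite('pics/s3.png',cv2.resize(im[100:280,190:430],(800,600),interpolation=cv2.INTER_CUBIC))
E
```

```text
t 26.1 tcp [ 460.9 -129.2  112.7] [180.    0.2 147.2] j6 -79.0 F [ 0.  -0.4  0.8] gap 55.1 gf 0.0
(459.5, -128.5, 23, 147) [1.8, -0.2, 89.7] [0.0, 0.003, 0.004]
scene [[459.6, -127.3, 29.0, 29.0], [463.4, -50.4, 29.0, 28.0], [465.0, 31.6, 29.0, 27.0], [551.6, 37.4, 29.0, 27.0], [641.2, -49.3, 28.0, 29.0]]
```

View pics/s3.png

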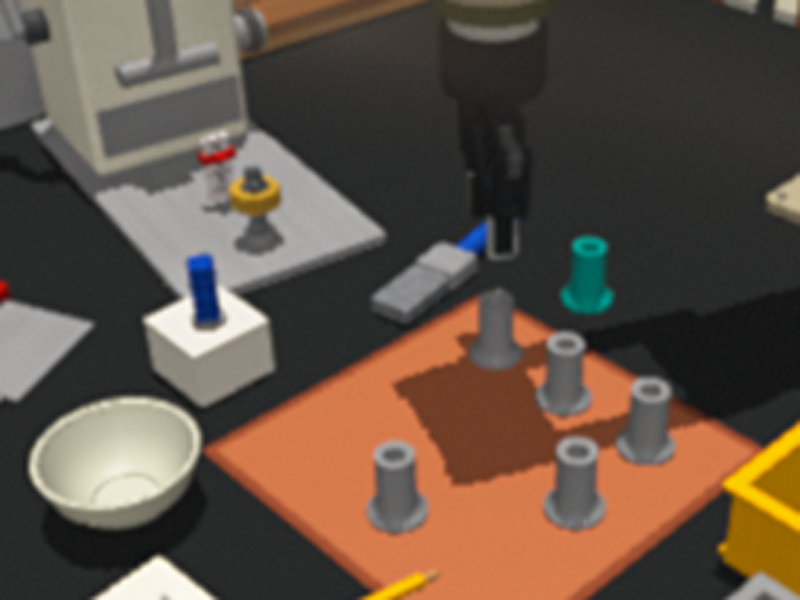

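The go pin stands upright in its stand, and the gripper is over nozzle 5. I'll pick it up and carry it to the pan.

Request:
jog_arm(rows=[[[1,0,40],[0,0,0]],[[1,0,70],[0,0,0]],[[1,0,85],[0,0,0]],[[1,0,88],[0,0,0]],[[1,0,88],[0,0,0]]])

```text
time: 26.75
tool_pos: [458.7, -128.0, 23.1]
tcp_rot: [-180.0, -0.0, 147.2]
ft_force: [0.8, -0.0, -0.1]
finger_gap: 55.0
grip_force: 0.0
```

Request:
jog_arm(rows=[[[0,0,0],[0,0,0]],[[0,0,0],[0,0,0]],[[0,0,0],[0,0,0]],[[0,0,0],[0,0,0]],[[0,0,0],[0,0,0]],[[0,0,0],[0,0,0]]], grip=20, force=30)

```text
time: 27.35
tool_pos: [459.8, -128.2, 24.5]
tcp_rot: [180.0, 0.2, 147.2]
ft_force: [-0.0, 0.4, 6.4]
finger_gap: 27.3
grip_force: 30.5
```

Request:
jog_arm(rows=[[[0,0,-30],[0,0,0]],[[0,0,-75],[0,0,0]],[[0,0,-110],[0,0,0]],[[0,0,-110],[0,0,0]],[[0,0,-110],[0,0,0]]])

```text
time: 27.85
tool_pos: [459.1, -127.9, 134.0]
tcp_rot: [180.0, 0.2, 147.2]
ft_force: [-0.7, -0.3, -2.1]
finger_gap: 27.3
grip_force: 29.9
```

```bash
python3 - <<'E'
from h import *
p=r.camera_params('top')
for u,v in((147,152),(239,152),(239,209),(143,209)): print('pan',ray(p,u,v,40).round())
for u,v in((140,214),(252,214),(248,290),(135,288)): print('crate',ray(p,u,v,70).round())
go((640,235,125,147))
E
```

```text
pan [719. 453.  40.]
pan [715. 176.  40.]
pan [542. 170.  40.]
pan [546. 453.  40.]
crate [526. 447.  70.]
crate [522. 127.  70.]
crate [312. 133.  70.]
crate [319. 446.  70.]
t 27.9 tcp [ 459.1 -127.9  134. ] [180.    0.2 147.2] j6 -79.0 F [-0.7 -0.3 -2.1] gap 27.3 gf 29.9
(640, 235, 125, 147) [44.2, 403.1, 9.1] [0.001, 0.003, 0.004]
```

Request:
jog_arm(rows=[[[6,45,0],[0,0,0]],[[12,90,0],[0,0,0]],[[18,135,0],[0,0,0]],[[24,180,0],[0,0,0]],[[30,225,0],[0,0,0]],[[36,270,0],[0,0,0]],[[42,315,0],[0,0,0]],[[47,360,0],[0,0,0]],[[52,398,0],[0,0,0]],[[52,398,0],[0,0,0]]])

```text
time: 28.85
tool_pos: [629.0, 239.5, 129.2]
tcp_rot: [-179.9, -0.2, 147.5]
ft_force: [-1.6, -0.8, -1.2]
finger_gap: 27.1
grip_force: 30.3
```

Request:
jog_arm(rows=[[[0,0,0],[0,0,0]],[[0,0,30],[0,0,0]],[[0,0,60],[0,0,0]],[[0,0,80],[0,0,0]],[[0,0,80],[0,0,0]],[[0,0,80],[0,0,0]],[[0,0,80],[0,0,0]]])

```text
time: 29.55
tool_pos: [630.9, 235.0, 54.7]
tcp_rot: [179.9, 0.1, 147.2]
ft_force: [0.2, -0.5, -0.4]
finger_gap: 27.6
grip_force: 30.2
```

```bash
python3 - <<'E'
from h import *
go((631,235,29.5,147))
im,d,p=snap('scene'); cv2.imwrite('pics/s4.png',im[170:400,300:640])
nozzles()
E
```

```text
t 29.6 tcp [630.9 235.   54.7] [1.799e+02 1.000e-01 1.472e+02] j6 -41.0 F [ 0.2 -0.5 -0.4] gap 27.6 gf 30.2
(631, 235, 29.5, 147) [-0.0, 0.0, 25.2] [0.002, 0.002, 0.004]
top [[639.9, -50.5, 27.0, 26.0], [549.2, 36.2, 26.0, 26.0], [462.2, 29.8, 26.0, 26.0], [463.1, -49.8, 28.0, 26.0]]
scene [[464.4, -49.4, 29.0, 28.0], [464.0, 31.9, 30.0, 26.0], [550.3, 38.5, 30.0, 27.0], [641.6, -49.3, 27.0, 29.0]]
```

View pics/s4.png

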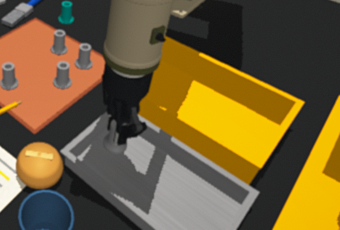

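The nozzle is held just inside the pan's near-right end. I'll lower it, release, and go on to nozzle 4.

Request:
jog_arm(rows=[[[0,0,10],[0,0,0]],[[0,0,18],[0,0,0]],[[0,0,22],[0,0,0]],[[0,0,25],[0,0,0]],[[0,0,25],[0,0,0]],[[0,0,25],[0,0,0]]])

```text
time: 30.3
tool_pos: [629.5, 235.3, 28.6]
tcp_rot: [-180.0, -0.0, 147.3]
ft_force: [-6.2, -2.0, 9.9]
finger_gap: 27.7
grip_force: 31.5
```

Request:
jog_arm(rows=[[[0,0,0],[0,0,0]],[[0,0,0],[0,0,0]],[[0,0,0],[0,0,0]],[[0,0,-20],[0,0,0]],[[0,0,-60],[0,0,0]],[[0,0,-100],[0,0,0]],[[0,0,-100],[0,0,0]],[[0,0,-100],[0,0,0]]], grip=46)

```text
time: 31.1
tool_pos: [631.0, 235.6, 129.6]
tcp_rot: [179.9, 0.1, 147.2]
ft_force: [0.2, -1.0, 0.7]
finger_gap: 46.1
grip_force: 0.0
```

```bash
python3 - <<'E'
from h import *
go((464,-49.7,110,147))
nozzles()
im,d,p=snap('top'); W=cloud(d,p); m=(W[...,2]>42)&(W[...,2]<72)&(abs(W[...,0]-631)<70)&(abs(W[...,1]-235)<45); P=W[m]
if len(P): print(len(P),np.median(P,0),((P.min(0)+P.max(0))/2).round(1),np.ptp(P,axis=0))
E
```

```text
t 31.1 tcp [631.  235.6 129.6] [1.799e+02 1.000e-01 1.472e+02] j6 -41.0 F [ 0.2 -1.   0.7] gap 46.1 gf 0.0
(464, -49.7, 110, 147) [-13.8, -330.3, 18.8] [0.003, 0.002, 0.004]
top [[639.4, -50.5, 28.0, 26.0], [548.9, 36.1, 26.0, 26.0], [462.2, 29.6, 26.0, 26.0], [463.4, -49.7, 28.0, 26.0]]
scene [[464.7, -49.3, 29.0, 28.0], [464.8, 31.6, 29.0, 28.0], [550.6, 37.0, 30.0, 28.0], [640.9, -50.0, 30.0, 30.0]]
38 [619.86798426 233.60735994  55.0307294 ] [597.5 219.4  53.4] [69.20647851 56.96350699 22.72921371]
```

Request:
jog_arm(rows=[[[-2,-47,0],[0,0,0]],[[-4,-94,0],[0,0,0]],[[-6,-141,0],[0,0,0]],[[-8,-188,0],[0,0,0]],[[-10,-235,0],[0,0,0]],[[-12,-282,0],[0,0,0]],[[-14,-330,10],[0,0,0]],[[-14,-330,20],[0,0,0]],[[-14,-330,20],[0,0,0]],[[-14,-330,20],[0,0,0]]], grip=55)

```text
time: 32.25
tool_pos: [462.8, -49.1, 107.0]
tcp_rot: [-180.0, -0.1, 147.3]
ft_force: [0.9, -0.4, -0.2]
finger_gap: 55.0
grip_force: 0.0
```

Request:
jog_arm(rows=[[[0,0,0],[0,0,0]],[[0,0,0],[0,0,0]],[[0,0,40],[0,0,0]],[[0,0,70],[0,0,0]],[[0,0,82],[0,0,0]],[[0,0,86],[0,0,0]],[[0,0,86],[0,0,0]]])

```text
time: 32.95
tool_pos: [463.6, -49.6, 22.3]
tcp_rot: [180.0, 0.0, 147.3]
ft_force: [-0.4, 1.1, 0.2]
finger_gap: 54.9
grip_force: 0.0
```

Request:
jog_arm(rows=[[[0,0,0],[0,0,0]],[[0,0,0],[0,0,0]],[[0,0,0],[0,0,0]],[[0,0,0],[0,0,0]],[[0,0,0],[0,0,0]],[[0,0,0],[0,0,0]]], grip=20, force=30)

```text
time: 33.55
tool_pos: [464.6, -50.1, 23.6]
tcp_rot: [179.9, 0.2, 147.2]
ft_force: [-0.8, 0.1, 7.1]
finger_gap: 27.6
grip_force: 29.6
```

Request:
jog_arm(rows=[[[0,0,-30],[0,0,0]],[[0,0,-75],[0,0,0]],[[0,0,-110],[0,0,0]],[[6,45,-110],[0,0,0]],[[13,90,-110],[0,0,0]],[[20,135,-110],[0,0,0]],[[26,180,-110],[0,0,0]],[[32,225,-110],[0,0,0]],[[39,270,-110],[0,0,0]],[[45,315,-110],[0,0,0]]])

```text
time: 34.55
tool_pos: [596.3, 241.3, 132.3]
tcp_rot: [180.0, 0.0, 147.2]
ft_force: [1.5, -1.1, -1.3]
finger_gap: 27.7
grip_force: 30.2
```

Request:
jog_arm(rows=[[[7,45,0],[0,0,0]],[[12,82,0],[0,0,0]],[[12,82,0],[0,0,0]],[[12,82,0],[0,0,0]],[[12,82,35],[0,0,0]],[[12,82,70],[0,0,0]],[[12,82,85],[0,0,0]],[[12,82,85],[0,0,0]],[[12,82,85],[0,0,0]]])

```text
time: 35.45
tool_pos: [630.6, 314.4, 48.3]
tcp_rot: [180.0, 0.0, 147.2]
ft_force: [0.5, -0.1, 0.5]
finger_gap: 27.6
grip_force: 30.3
```

```bash
python3 - <<'E'
from h import *
go((631,315,28.6,147))
nozzles()
E
```

```text
t 35.5 tcp [630.6 314.4  48.3] [180.    0.  147.2] j6 -35.0 F [ 0.5 -0.1  0.5] gap 27.6 gf 30.3
(631, 315, 28.6, 147) [-0.1, 0.7, 19.7] [0.001, 0.001, 0.004]
top [[639.3, -50.5, 28.0, 26.0], [549.2, 36.1, 25.0, 26.0], [462.2, 29.7, 26.0, 27.0]]
scene [[464.5, 31.2, 29.0, 28.0], [551.2, 36.7, 28.0, 28.0], [641.1, -49.5, 27.0, 31.0]]
```

Request:
jog_arm(rows=[[[0,0,10],[0,0,0]],[[0,0,15],[0,0,0]],[[0,0,18],[0,0,0]],[[0,0,19.5],[0,0,0]],[[0,0,19.5],[0,0,0]],[[0,0,19.5],[0,0,0]]])

```text
time: 36.15
tool_pos: [629.9, 314.9, 27.7]
tcp_rot: [-180.0, -0.0, 147.3]
ft_force: [-3.8, -0.0, 5.0]
finger_gap: 27.8
grip_force: 30.9
```

Request:
jog_arm(rows=[[[0,0,0],[0,0,0]],[[0,0,0],[0,0,0]],[[0,0,0],[0,0,0]],[[0,0,-20],[0,0,0]],[[0,0,-60],[0,0,0]],[[0,0,-100],[0,0,0]]], grip=46)

```text
time: 36.75
tool_pos: [629.0, 314.4, 126.9]
tcp_rot: [-179.9, -0.1, 147.2]
ft_force: [1.7, 0.7, 0.9]
finger_gap: 45.9
grip_force: 0.0
```

Request:
jog_arm(rows=[[[-25,-38,0],[0,0,0]],[[-51,-75,0],[0,0,0]],[[-77,-113,0],[0,0,0]],[[-103,-150,0],[0,0,0]],[[-128,-188,0],[0,0,0]],[[-154,-226,0],[0,0,0]],[[-180,-263,0],[0,0,0]],[[-205.6,-301,10],[0,0,0]],[[-205.6,-301,20],[0,0,0]],[[-205.6,-301,20],[0,0,0]]], grip=55)

```text
time: 37.75
tool_pos: [638.7, -50.5, 105.3]
tcp_rot: [-179.9, -0.2, 147.1]
ft_force: [-1.0, 0.5, -0.1]
finger_gap: 55.0
grip_force: 0.0
```

Request:
jog_arm(rows=[[[0,0,0],[0,0,0]],[[0,0,0],[0,0,0]],[[0,0,0],[0,0,0]]])

```text
time: 38.05
tool_pos: [640.5, -48.1, 108.0]
tcp_rot: [180.0, 0.0, 147.4]
ft_force: [-0.7, 0.3, 0.3]
finger_gap: 55.0
grip_force: 0.0
```

```bash
python3 - <<'E'
from h import *
go((640.5,-50,23,147))
nozzles()
im,d,p=snap('scene'); cv2.imwrite('pics/s5.png',cv2.resize(im[160:400,280:640],(800,533)))
E
```

```text
t 38.0 tcp [640.5 -48.1 108. ] [180.    0.  147.4] j6 -66.0 F [-0.7  0.3  0.3] gap 55.0 gf 0.0
(640.5, -50, 23, 147) [-1.0, -1.6, 85.0] [0.001, 0.001, 0.006]
top [[638.6, -49.0, 27.0, 23.0]]
scene [[463.4, 31.4, 28.0, 28.0], [550.5, 37.2, 29.0, 29.0], [641.2, -49.1, 28.0, 27.0]]
```

View pics/s5.png

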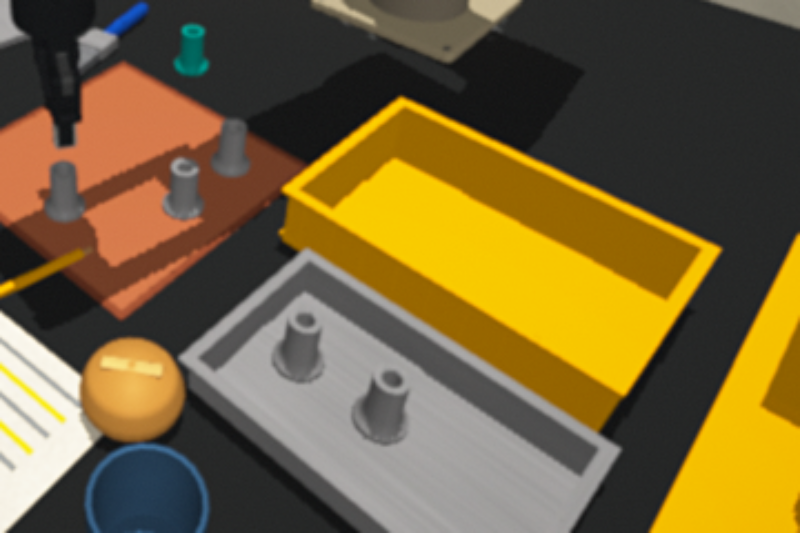

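Both nozzles stand upright in the pan. Nozzle 1 goes next to the pan's far part.

Request:
jog_arm(rows=[[[-0.7,-1,40],[0,0,0]],[[-0.7,-1,70],[0,0,0]],[[-0.7,-1,82],[0,0,0]],[[-0.7,-1,85],[0,0,0]],[[-0.7,-1,85],[0,0,0]]])

```text
time: 38.7
tool_pos: [640.5, -50.7, 23.0]
tcp_rot: [180.0, 0.0, 147.3]
ft_force: [-0.1, -0.0, 0.2]
finger_gap: 55.0
grip_force: 0.0
```

Request:
jog_arm(rows=[[[0,0,0],[0,0,0]],[[0,0,0],[0,0,0]],[[0,0,0],[0,0,0]],[[0,0,0],[0,0,0]],[[0,0,0],[0,0,0]],[[0,0,0],[0,0,0]]], grip=20, force=30)

```text
time: 39.3
tool_pos: [641.6, -51.0, 24.6]
tcp_rot: [179.9, 0.2, 147.2]
ft_force: [-1.1, 0.2, 6.9]
finger_gap: 27.7
grip_force: 29.6
```

Request:
jog_arm(rows=[[[0,0,-30],[0,0,0]],[[0,0,-75],[0,0,0]],[[0,0,-110],[0,0,0]],[[25,38,-110],[0,0,0]],[[52,77,-110],[0,0,0]],[[78,116,-110],[0,0,0]],[[104,155,-110],[0,0,0]],[[130,194,-110],[0,0,0]],[[156,232,-110],[0,0,0]],[[182,270,-110],[0,0,0]]])

```text
time: 40.3
tool_pos: [632.9, 276.8, 132.9]
tcp_rot: [180.0, 0.0, 147.2]
ft_force: [0.1, -0.1, -0.7]
finger_gap: 28.4
grip_force: 30.0
```

Request:
jog_arm(rows=[[[25,38,0],[0,0,0]],[[50,76,0],[0,0,0]],[[66,98.5,0],[0,0,0]],[[66,98.5,0],[0,0,0]],[[66,98.5,0],[0,0,0]],[[66,98.5,35],[0,0,0]],[[66,98.5,70],[0,0,0]],[[66,98.5,85],[0,0,0]],[[66,98.5,85],[0,0,0]],[[66,98.5,85],[0,0,0]]])

```text
time: 41.3
tool_pos: [631.6, 392.8, 48.5]
tcp_rot: [180.0, 0.0, 147.2]
ft_force: [-0.1, 0.3, 0.0]
finger_gap: 27.7
grip_force: 30.1
```

```bash
python3 - <<'E'
from h import *
go((631,395,28,147))
E
```

```text
t 41.3 tcp [631.6 392.8  48.5] [180.    0.  147.2] j6 -29.0 F [-0.1  0.3  0. ] gap 27.7 gf 30.1
(631, 395, 28, 147) [1.7, 1.5, 20.5] [0.001, 0.0, 0.003]
```

Request:
jog_arm(rows=[[[0,0,10],[0,0,0]],[[0,0,15],[0,0,0]],[[0,0,18],[0,0,0]],[[0,0,19.5],[0,0,0]],[[0,0,19.5],[0,0,0]],[[0,0,19.5],[0,0,0]]])

```text
time: 41.9
tool_pos: [631.0, 393.5, 28.7]
tcp_rot: [180.0, 0.0, 147.3]
ft_force: [-3.5, -2.2, 5.0]
finger_gap: 27.6
grip_force: 30.6
```

Request:
jog_arm(rows=[[[0,0,0],[0,0,0]],[[0,0,0],[0,0,0]],[[0,0,0],[0,0,0]],[[0,0,-20],[0,0,0]],[[0,0,-60],[0,0,0]],[[0,0,-100],[0,0,0]]], grip=46)

```text
time: 42.5
tool_pos: [630.3, 393.0, 129.3]
tcp_rot: [-179.9, -0.0, 147.2]
ft_force: [0.6, 1.2, -0.7]
finger_gap: 45.9
grip_force: 0.0
```

Request:
jog_arm(rows=[[[-15,-43,0],[0,0,0]],[[-31,-86,0],[0,0,0]],[[-47,-128,0],[0,0,0]],[[-62,-171,0],[0,0,0]],[[-78,-214,0],[0,0,0]],[[-94,-257,0],[0,0,0]],[[-110,-300,0],[0,0,0]],[[-125,-343,10],[0,0,0]],[[-125,-343,20],[0,0,0]],[[-125,-343,20],[0,0,0]]], grip=55)

```text
time: 43.5
tool_pos: [549.9, 36.3, 107.9]
tcp_rot: [180.0, -0.0, 147.1]
ft_force: [0.1, 0.4, 0.9]
finger_gap: 55.0
grip_force: 0.0
```

Request:
jog_arm(rows=[[[0,0,0],[0,0,0]],[[0,0,0],[0,0,0]],[[0,0,0],[0,0,0]]])

```text
time: 43.8
tool_pos: [551.1, 38.4, 108.6]
tcp_rot: [180.0, 0.0, 147.4]
ft_force: [0.1, -0.3, 0.7]
finger_gap: 55.1
grip_force: 0.0
```

```bash
python3 - <<'E'
from h import *
go((551,37,23,147))
nozzles()
E
```

```text
t 43.8 tcp [551.1  38.4 108.6] [180.    0.  147.4] j6 -59.0 F [ 0.1 -0.3  0.7] gap 55.1 gf 0.0
(551, 37, 23, 147) [-0.6, -1.3, 85.6] [0.001, 0.001, 0.006]
top []
scene [[464.1, 31.2, 31.0, 28.0], [551.9, 37.8, 29.0, 26.0]]
```

Request:
jog_arm(rows=[[[-0.3,-0.7,40],[0,0,0]],[[-0.3,-0.7,70],[0,0,0]],[[-0.3,-0.7,82],[0,0,0]],[[-0.3,-0.7,85],[0,0,0]],[[-0.3,-0.7,85],[0,0,0]]])

```text
time: 44.4
tool_pos: [550.7, 36.7, 23.4]
tcp_rot: [180.0, 0.0, 147.3]
ft_force: [0.9, 0.1, 0.8]
finger_gap: 54.8
grip_force: 0.0
```

Request:
jog_arm(rows=[[[0,0,0],[0,0,0]],[[0,0,0],[0,0,0]],[[0,0,0],[0,0,0]],[[0,0,0],[0,0,0]],[[0,0,0],[0,0,0]],[[0,0,0],[0,0,0]]], grip=20, force=30)

```text
time: 45.0
tool_pos: [551.9, 36.5, 24.8]
tcp_rot: [179.9, 0.2, 147.2]
ft_force: [-2.2, 0.4, 6.3]
finger_gap: 28.2
grip_force: 29.5
```

Request:
jog_arm(rows=[[[0,0,-40],[0,0,0]],[[0,0,-85],[0,0,0]],[[0,0,-120],[0,0,0]],[[38,24,-120],[0,0,0]],[[77,49,-120],[0,0,0]],[[115,74,-120],[0,0,0]],[[154,98,-120],[0,0,0]],[[193,123,-120],[0,0,0]],[[232,148,-120],[0,0,0]],[[271,173,-120],[0,0,0]]])

```text
time: 46.0
tool_pos: [415.1, 330.3, 143.6]
tcp_rot: [179.9, 0.0, 147.2]
ft_force: [1.0, 0.2, -1.4]
finger_gap: 28.5
grip_force: 30.4
```

Request:
jog_arm(rows=[[[0,0,0],[0,0,0]],[[0,0,0],[0,0,0]],[[0,0,35],[0,0,0]],[[0,0,70],[0,0,0]],[[0,0,95],[0,0,0]],[[0,0,95],[0,0,0]],[[0,0,95],[0,0,0]]])

```text
time: 46.7
tool_pos: [416.5, 327.5, 48.2]
tcp_rot: [-180.0, -0.0, 147.2]
ft_force: [-0.4, 0.6, -1.8]
finger_gap: 28.3
grip_force: 30.4
```

```bash
python3 - <<'E'
from h import *
go((417,330,29.5,147))
nozzles(['scene'])
E
```

```text
t 46.7 tcp [416.5 327.5  48.2] [-180.    -0.   147.2] j6 -25.0 F [-0.4  0.6 -1.8] gap 28.3 gf 30.4
(417, 330, 29.5, 147) [0.9, 2.3, 18.7] [-0.001, -0.0, 0.003]
scene [[464.7, 31.3, 28.0, 28.0]]
```

Request:
jog_arm(rows=[[[0,0,10],[0,0,0]],[[0,0,15],[0,0,0]],[[0,0,18.5],[0,0,0]],[[0,0,18.5],[0,0,0]],[[0,0,18.5],[0,0,0]]])

```text
time: 47.25
tool_pos: [416.2, 328.8, 29.8]
tcp_rot: [180.0, 0.0, 147.3]
ft_force: [-2.5, -1.4, 3.9]
finger_gap: 28.4
grip_force: 30.8
```

Request:
jog_arm(rows=[[[0,0,0],[0,0,0]],[[0,0,0],[0,0,0]],[[0,0,0],[0,0,0]],[[0,0,-20],[0,0,0]],[[0,0,-65],[0,0,0]],[[0,0,-115],[0,0,0]],[[0,0,-115],[0,0,0]]], grip=46)

```text
time: 47.95
tool_pos: [420.1, 331.4, 152.7]
tcp_rot: [179.3, 0.3, 147.3]
ft_force: [1.1, 1.0, -0.8]
finger_gap: 46.2
grip_force: 0.0
```

Request:
jog_arm(rows=[[[-28,-32,0],[0,0,0]],[[-57,-64,0],[0,0,0]],[[-86,-96,0],[0,0,0]],[[-115,-128,0],[0,0,0]],[[-143,-160,0],[0,0,0]],[[-172,-192,0],[0,0,0]],[[-200.6,-223.6,10],[0,0,0]],[[-200.6,-223.6,36],[0,0,0]],[[-200.6,-223.6,36],[0,0,0]],[[-200.6,-223.6,36],[0,0,0]]], grip=55)

```text
time: 48.95
tool_pos: [463.0, 32.4, 108.0]
tcp_rot: [-180.0, -0.1, 147.2]
ft_force: [0.7, -0.1, 0.2]
finger_gap: 55.2
grip_force: 0.0
```

Request:
jog_arm(rows=[[[0,0,0],[0,0,0]],[[0,0,0],[0,0,0]],[[0,0,0],[0,0,0]]])

```text
time: 49.25
tool_pos: [464.3, 32.7, 109.2]
tcp_rot: [180.0, 0.1, 147.3]
ft_force: [-0.7, 0.3, 0.3]
finger_gap: 54.8
grip_force: 0.0
```

```bash
python3 - <<'E'
from h import *
go((464,31,23,147))
nozzles()
E
```

```text
t 49.2 tcp [464.3  32.7 109.2] [1.800e+02 1.000e-01 1.473e+02] j6 -60.0 F [-0.7  0.3  0.3] gap 54.8 gf 0.0
(464, 31, 23, 147) [-0.6, -1.7, 86.2] [0.001, 0.001, 0.006]
top []
scene [[464.2, 31.4, 29.0, 28.0]]
```

Request:
jog_arm(rows=[[[-0.5,-1,40],[0,0,0]],[[-0.5,-1,70],[0,0,0]],[[-0.5,-1,82],[0,0,0]],[[-0.5,-1,86],[0,0,0]],[[-0.5,-1,86],[0,0,0]]])

```text
time: 49.85
tool_pos: [463.9, 31.0, 22.8]
tcp_rot: [180.0, 0.0, 147.3]
ft_force: [0.3, -0.1, -1.4]
finger_gap: 54.9
grip_force: 0.0
```

Request:
jog_arm(rows=[[[0,0,0],[0,0,0]],[[0,0,0],[0,0,0]],[[0,0,0],[0,0,0]],[[0,0,0],[0,0,0]],[[0,0,0],[0,0,0]],[[0,0,0],[0,0,0]]], grip=20, force=30)

```text
time: 50.45
tool_pos: [465.1, 30.9, 24.1]
tcp_rot: [179.9, 0.2, 147.2]
ft_force: [-1.2, 0.1, 7.3]
finger_gap: 27.6
grip_force: 30.1
```

Request:
jog_arm(rows=[[[0,0,-40],[0,0,0]],[[0,0,-85],[0,0,0]],[[0,0,-120],[0,0,0]],[[31,31,-120],[0,0,0]],[[62,62,-120],[0,0,0]],[[93,93,-120],[0,0,0]],[[124,124,-120],[0,0,0]],[[155,154,-120],[0,0,0]],[[155,154,-120],[0,0,0]],[[155,154,-120],[0,0,0]]])

```text
time: 51.45
tool_pos: [416.2, 245.1, 142.5]
tcp_rot: [-180.0, 0.0, 147.4]
ft_force: [-0.2, 0.9, -1.1]
finger_gap: 27.2
grip_force: 30.5
```

Request:
jog_arm(rows=[[[0,0,0],[0,0,0]],[[0,0,35],[0,0,0]],[[0,0,70],[0,0,0]],[[0,0,95],[0,0,0]],[[0,0,105],[0,0,0]],[[0,0,113.5],[0,0,0]],[[0,0,113.5],[0,0,0]],[[0,0,113.5],[0,0,0]]])

```text
time: 52.25
tool_pos: [417.8, 244.4, 30.0]
tcp_rot: [179.9, 0.1, 147.2]
ft_force: [0.4, 0.7, -0.1]
finger_gap: 27.1
grip_force: 30.8
```

Request:
jog_arm(rows=[[[0,0,0],[0,0,0]],[[0,0,0],[0,0,0]],[[0,0,0],[0,0,0]],[[0,0,-20],[0,0,0]],[[0,0,-65],[0,0,0]],[[0,0,-115],[0,0,0]],[[0,0,-165],[0,0,0]],[[0,0,-200],[0,0,0]]], grip=46)

```text
time: 53.05
tool_pos: [417.4, 244.8, 233.1]
tcp_rot: [179.8, 0.1, 147.3]
ft_force: [0.5, -0.5, 0.3]
finger_gap: 46.0
grip_force: 0.0
```

Request:
jog_arm(rows=[[[-20,-42,0],[0,0,0]],[[-40,-82,0],[0,0,0]],[[-60,-122,0],[0,0,0]],[[-80,-163,0],[0,0,0]],[[-100,-204,0],[0,0,0]],[[-117,-240,0],[0,0,0]],[[-134,-276,0],[0,0,0]],[[-134,-276,0],[0,0,0]],[[-134,-276,0],[0,0,0]]])

```text
time: 53.95
tool_pos: [379.9, -61.0, 229.0]
tcp_rot: [180.0, 0.0, 147.1]
ft_force: [0.3, -0.0, -0.3]
finger_gap: 45.9
grip_force: 0.0
```

```bash
python3 - <<'E'
from h import *
go()
for n in('top','scene'):
    ds=[]; ims=[]
    for i in range(8):
        im,d,p=snap(n); ds.append(d); ims.append(im.astype(float))
    im=np.mean(ims,0).astype(np.uint8); d=np.median(ds,0); W=cloud(d,p); H=cv2.cvtColor(im,cv2.COLOR_BGR2HSV).astype(int); cv2.imwrite('pics/end_'+n+'.png',im)
    def near(c,R): return (np.hypot(W[...,0]-c[0],W[...,1]-c[1])<R)&(W[...,2]>45)&(W[...,2]<80)
    m=near((489,-400),21)&(H[...,0]>12)&(H[...,0]<35)&(H[...,1]>110); z=np.sort(W[m][:,2]); print(n,'brass',np.percentile(z,[50,70,80,90]).round(1),len(z),z[-40:].mean().round(1))
    m=near((472,-472),25)&((H[...,0]<8)|(H[...,0]>172))&(H[...,1]>110); z=W[m][:,2]; print('red',np.percentile(z,[30,50,70,90]).round(1))
    for nm,x0,x1,y0,y1,zz in(('pan',570,700,200,430,(46,66)),('crate',340,500,160,420,(46,68))):
        m=((W[...,0]>x0)&(W[...,0]<x1)&(W[...,1]>y0)&(W[...,1]<y1)&(W[...,2]>zz[0])&(W[...,2]<zz[1])&(H[...,1]<110)).astype(np.uint8)
        k,L,S,c=cv2.connectedComponentsWithStats(m)
        print(nm,[((P.min(0)+P.max(0))/2).round().tolist()+np.ptp(P,axis=0).round().tolist() for i in range(1,k) if S[i,4]>15 for P in[W[L==i]]])
E
```

```text
t 54.0 tcp [379.9 -61.  229. ] [180.    0.  147.1] j6 -74.0 F [ 0.3 -0.  -0.3] gap 45.9 gf 0.0
top brass [65.9 66.4 66.7 67.3] 102 66.9
red [65.9 66.4 66.9 67.7]
pan [[629.0, 394.0, 54.0, 27.0, 26.0, 14.0], [629.0, 314.0, 55.0, 26.0, 26.0, 15.0], [628.0, 235.0, 54.0, 26.0, 27.0, 15.0]]
crate [[414.0, 328.0, 54.0, 25.0, 26.0, 16.0], [416.0, 245.0, 54.0, 26.0, 27.0, 15.0]]
scene brass [67.8 68.1 68.3 68.5] 52 68.2
red [66.8 68.1 68.3 68.9]
pan [[629.0, 236.0, 54.0, 28.0, 28.0, 16.0], [629.0, 316.0, 54.0, 29.0, 28.0, 15.0], [630.0, 395.0, 54.0, 29.0, 27.0, 16.0]]
crate [[417.0, 246.0, 54.0, 28.0, 26.0, 16.0], [416.0, 330.0, 54.0, 29.0, 26.0, 16.0]]
```

View pics/end_scene.png

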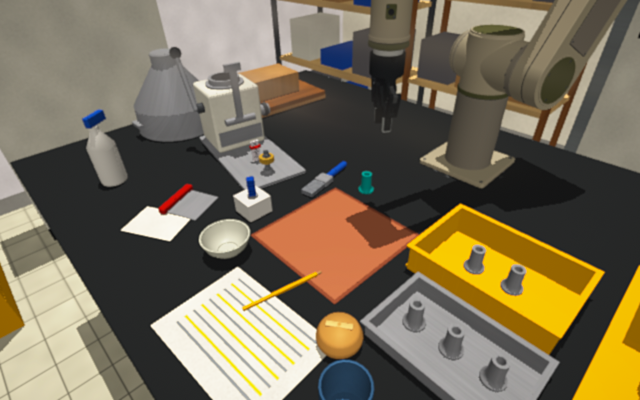

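The final picture shows three nozzles upright in the pan at (415,315), (455,342) and (497,372), and two in the yellow crate at (478,258) and (516,278). The mat is empty, the go pin is in its stand at (251,190), and the collar and pointer tops agree within 0.5 mm in both views. I'm handing it in.

```bash
python3 -c "
from h import *
print(r.hand_in())"
```

```text
the job is handed in; nothing more can be done
None
```

I handed the job in after about 54 s of robot time; no verdict came back. Three clear nozzles stand in the pan, two caked ones are in the yellow crate, the go pin is back in its stand, and the collar top reads within about 0.5 mm of the pointer's.

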